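# Park a printer bed by hand crank

## Robot

A 6-joint arm with a two-finger parallel gripper is mounted at the origin on the work surface. World frame = base frame: x ahead of the robot, y to its left, z up, the work surface at z = 0. Lengths are in m, angles in rad, forces in N, time in s.
With the tool pointing down it reaches from about 0.225 to 0.725 m from the base axis. Payload 3.1 kg.
Tool frame: the origin (TCP) lies midway between the tips of the shut fingers; the grasp point (between the pads) lies 19 mm behind it (manip.grasp_offset is the distance from the TCP to the grasp point, in m); z points along the fingers, y is the line along which they close (so a half turn about z gives the same grasp; the last joint's range is limited). The gripper opens to 85 mm and grips with 20 to 120 N. Pads are 22 mm wide; open, the fingers measure 114 mm over their backs; the gripper's body (76 mm by 85 mm) begins 54 mm behind the grasp point. The pads swing forward as they close: fully open they stand 13 mm farther back than shut.
Start: joints at [1, 0.048, 0.099, 1.622, 0, 1.443], TCP at [0.225, 0.474, 0.231] pointing down, gripper open.
Joint ranges: [-2.91, 2.91], [-0.99, 1.94], [-1.21, 1.42], [-2.12, 2.29], [-1.49, 1.47], [-3.14, 3.14]. Speed limits (rad/s): [2.79, 2.79, 3.14, 3.14, 3.14, 3.14].

## Interface

Orientations are given as a rotation vector (axis times angle).
In Python, from station import manip gives the robot as it stands.
- The arm moves only by the tool carry_out, never from a script. Its argument "moves" is a list of rows, each a list of 4 numbers: the shift along the tool's x, y, z in mm, then the turn about the tool's z in rad. A call has 1 to 5 rows; each row shifts and turns the commanded pose from where the row before left it, along the tool's axes as they then stand; what a row does not reach is not made up. A row lasts 1/8 s, in which the tool goes at most 62.5 mm and 10.7 degrees, less where a joint would pass 70% of its speed; a pose out of reach is approached as far as the arm can. A call with a gripper value outside its range is refused whole. "grip" is the finger opening in mm, from 0 to 85.4, set as the call begins (left out, the last holds). The fingers move at their own pace and stop on an object; "force" is the grip in N (left out, the last holds). Time passes only in rows, so rows that do not move let the fingers close. It gives the time, the measured TCP pose, the force, the opening and the grip force at its end, in the units of the state.
- manip.state(): the state, without advancing time (a new reading comes with each control period).
- manip.snapshot(name): name is "scene" or "side" or "wrist"; returns a dict with "pixels" (420x560x3 uint8, blue, green, red), "camera_matrix" (3x3 intrinsics, pixels), "R" (3x3) and "t" (3): a world point X has camera coordinates R X + t; the wrist camera has in their place "T_tool_cam" (4x4, takes a point from camera to tool coordinates, whose origin is the TCP and whose axes are the flange's). Camera axes: x right, y down, z forward; pixel columns grow to the right and rows downward; lengths in m; the calibration is good to about 2 mm. A picture is of the moment at which its call begins: read the wrist's pose just before it. There is no depth.
- manip.hand_in(): hands the job in; it is judged then, once.
Trained networks look in a picture, given as the dict that the camera call returned (one of the last four; its "shot" number tells which), for a name from the list of things; names that differ only in an ending like _2 or _b are one class to them, and where a whole thing is asked for, a point or a joint stands for the part that bears it (a point fixed in the world has none). Each returns a list of dicts, best first, with "conf" (0 to 1); they miss things now and then, are a little off and sometimes report something else, mostly with a low value. They report only what shows in the picture. A call takes as long as a camera call. They do not tell look-alikes from the thing itself.
- manip.spot_in(target, picture): "position" ([x, y, z] in m, in world coordinates, good to about 4 mm: the middle of the surface that is visible of it).
- manip.outline_of(target, picture): "pixels" (420x560 bool, what is visible of it).
The state is a dict: "t": time; "qpos": joint angles; "qd": joint speeds; "effort": joint torques, N m; "ee_pos": TCP position; "ee_rot": TCP orientation; "force": force on the tool from outside, world axes, zero at the start; "wrist_torque": the same for the moment, N m; "finger_gap": opening from 0.0 (shut) to 1.0 (fully open); "grasp_force": force on a finger pad.
Only numpy, scipy, OpenCV 4.12 (cv2) and the standard library are available. Lean on these libraries where they do the work, as an engineer would, in place of code of your own. Each camera call takes 0.05 s, during which the arm holds its last target. There are 200 camera calls.

## Task

The power is off and the printer's bed lift has to be parked by hand: take the hand crank off its stand, push it fully onto the square end of the Z screw, and wind the bed down, counter-clockwise seen from above, until it rests on its stop collars and the crank goes solid. Wind gently: the crank must not come off the screw part-way, and must not be forced once it is solid. Leave the crank fully on the screw, let go of it, and leave the other things on the bench where they are.

Things in the scene. Friction and masses are not known exactly. Their poses are not given: they have to be found in the camera images.
- lift: Printer bed lift, bolted to the bench. Base plate 240 x 190 x 12 mm, two upright 12 mm guide rods 110 mm apart, Z screw midway between, cross plate 50 x 150 mm on top (upper face 190 mm up, bearing flange 42 mm wide to 195 mm). Origin: on the bench under the screw; z up, x towards the bed, y along the line of the rods. The base spans x = -55 to 185 mm, the bed x = 33 to 218 mm, y = -90 to 90 mm.
- zscrew: Upright Z screw, 20 mm thick, turning on its axis; origin on the axis 192 mm above the bench; z up, x and y square to the flats of its square end. 10 mm per turn: counter-clockwise seen from above lowers the bed. It stays where it is left; turning takes 0.2 N m, about 3 N at the crank's knob, until it goes solid with the bed on its stops, 2 to 3 full turns from the start.
- square_top (a point): Centre of the upper end of the screw's square end, 222 mm above the bench, screw's axes. The square is 14 mm across its flats and stands 27 mm free above the bearing flange. It looks the same every quarter turn.
- bearing_foot (a point): Lower end of the bed carriage's bearing on the rod at the lift's y = +55 mm; it moves with the bed (bed's upper face 40 mm higher). The bed is home when its bearings stand on the stop collars, dark steel rings 26 mm across on the rods. These were set by hand: upper faces 79 to 82 mm above the bench, not known more closely. The stop is hard and is found by feel.
- crank: Loose steel hand crank, 0.2 to 0.35 kg. Hub: block 30 x 30 x 36 mm (high) with flat sides and, in its underside, a square socket 15 mm wide, 20 mm deep, chamfered 2 mm. A flat arm 18 mm wide, 14 to 24 mm above the underside, runs along +x to an upright black knob 64 mm from the hub's axis. Origin: centre of the hub's underside; z up. Fits the square in four ways with 1 mm of play.
- socket_floor (a point): Centre of the socket's floor, on the hub's axis, 20 mm above the hub's underside; crank's axes. It rests on square_top when the crank is fully on. Only its weight holds the crank there, leaning up to 0.07 rad.
- knob_grip (a point): On the axis of the crank's knob, 62 mm above the hub's underside, a good height to hold it; crank's axes. The knob is 22 mm thick, 26 to 84 mm above the underside, and spins freely on its pin, so the fingers need not turn as the crank goes round. Forcing means contact forces between socket and square adding up to over 170 N: about 18 N sideways at the knob.
- crank_stand: Black stand the crank starts on, fixed: a plate 105 x 46 x 12 mm with a square stub 16 mm high inside the crank's socket and a low rest under its arm; the hub's underside is 12 mm above the bench. Origin: on the bench under the stub; x along the crank's arm. The crank lifts straight up off it.
- spool: Filament spool lying flat, 200 mm across, 62 mm high; origin under its centre. Bystander.
- nozzle_box: Closed clear plastic box of nozzles, 112 x 77 x 28 mm; origin under its centre. Bystander.
- driver: Screwdriver lying on the bench, 190 mm long, x along it. Bystander.
- bracket: Printed bracket, 50 x 40 mm, 40 mm high; origin under its centre. Bystander.
Mind the look-alikes: they are no part of the job. What is shaped like the crank but purple is not meant.

How it is judged:
By the outcome, as a careful person would: the job done as asked, in the order asked, and still so for the second after the job is handed in, with the robot touching nothing.
It also fails if it takes over 72 s, if anything falls off the work surface, if the arm or the gripper's body presses on something with over 40 N, if the wrist force passes 120 N, or if a joint passes its speed limit or range.

## Working session

There is one attempt and no reset: what is moved stays moved. The work goes in short steps, Python scripts to look and compute and a tool call to move; the robot and the scene stay as the last step left them, time stands still between calls to the robot, and variables do not carry over. Pictures are saved under pics/ and viewed, at most 10 in all, crops included, and the job is handed in when it is done.

Besides the shell and the picture viewer there is one more tool, called in YAML: its name, and indented under it one key for each argument. carry_out: Moves the arm, as the interface text tells. Its arguments: {"type":"object","properties":{"moves":{"type":"array","items":{"type":"array","items":{"type":"number"}}},"grip":{"type":"number"},"force":{"type":"number"}},"required":["moves"]}

```bash
mkdir -p pics; ls
python3 - <<'E'
from station import manip
import cv2,numpy as np
s=manip.state();print({k:np.round(v,3) for k,v in s.items()})
ims=[]
for n in ("scene","side"):
    p=manip.snapshot(n);cv2.imwrite(f"pics/{n}0.png",p["pixels"])
    for t in ("crank","lift","zscrew","square_top","knob_grip","crank_stand","bearing_foot","spool","nozzle_box","driver","bracket"):
        try:
            r=manip.spot_in(t,p)
        except Exception as e: print(t,e);continue
        for d in r[:3]:
            X=np.array(d["position"]);c=p["camera_matrix"]@(p["R"]@X+p["t"])
            print(n,t,round(d["conf"],2),X.round(3),(c[:2]/c[2]).round())
E
```

```text
pics
{'t': np.float64(0.0), 'qpos': array([ 1.   ,  0.049,  0.098,  1.622, -0.   ,  1.443]), 'qd': array([-0.001, -0.001, -0.001, -0.001, -0.   ,  0.   ]), 'effort': array([-1.0000e-03, -3.3879e+01,  3.2001e+01,  2.0000e-02, -0.0000e+00,
       -0.0000e+00]), 'ee_pos': array([0.225, 0.474, 0.23 ]), 'ee_rot': array([-6.900e-01, -3.064e+00,  3.000e-03]), 'force': array([-0.363, -0.494, -0.202]), 'wrist_torque': array([-0.025, -0.003, -0.008]), 'grasp_force': np.float64(0.0), 'finger_gap': np.float64(1.0)}
scene crank 0.89 [0.576 0.196 0.052] [311. 263.]
scene lift 0.98 [ 0.639 -0.114  0.15 ] [221. 191.]
scene lift 0.31 [0.611 0.213 0.015] [306. 281.]
scene zscrew 0.57 [ 0.554 -0.154  0.207] [233. 154.]
scene knob_grip 0.81 [0.575 0.195 0.051] [311. 263.]
scene knob_grip 0.75 [0.753 0.22  0.024] [272. 313.]
scene crank_stand 0.74 [0.612 0.215 0.015] [306. 281.]
scene bearing_foot 0.84 [ 0.661 -0.112  0.144] [216. 197.]
scene nozzle_box 0.84 [ 0.555 -0.5    0.029] [169. 128.]
scene driver 0.91 [0.378 0.372 0.027] [401. 265.]
scene driver 0.73 [ 0.64  -0.108  0.148] [222. 192.]
scene driv
[... 269 characters left out ...]
 -0.104  0.111] [267. 186.]
side lift 0.49 [0.591 0.203 0.04 ] [248. 255.]
side zscrew 0.4 [ 0.555 -0.149  0.199] [286. 161.]
side square_top 0.38 [ 0.555 -0.152  0.206] [287. 159.]
side knob_grip 0.63 [0.586 0.202 0.042] [250. 255.]
side knob_grip 0.59 [0.75  0.223 0.024] [199. 255.]
side crank_stand 0.73 [0.589 0.21  0.012] [249. 263.]
side bearing_foot 0.87 [ 0.646 -0.097  0.143] [258. 178.]
side spool 0.9 [0.437 0.562 0.06 ] [264. 351.]
side nozzle_box 0.56 [ 0.543 -0.494  0.024] [308. 162.]
side driver 0.69 [0.367 0.376 0.021] [307. 312.]
side driver 0.3 [0.431 0.561 0.065] [266. 350.]
side bracket 0.66 [ 0.362 -0.327  0.016] [344. 187.]
side bracket 0.22 [0.585 0.201 0.042] [250. 254.]
```

Run:
```python
import cv2,numpy as np
a=cv2.imread("pics/scene0.png");b=cv2.imread("pics/side0.png")
c=np.hstack([cv2.resize(a[130:340,180:400],None,fx=1.8,fy=1.8),cv2.resize(b[130:340,160:380],None,fx=1.8,fy=1.8)])
cv2.imwrite("pics/crop0.png",c)
```

```text
(no output)
```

View pics/scene0.png

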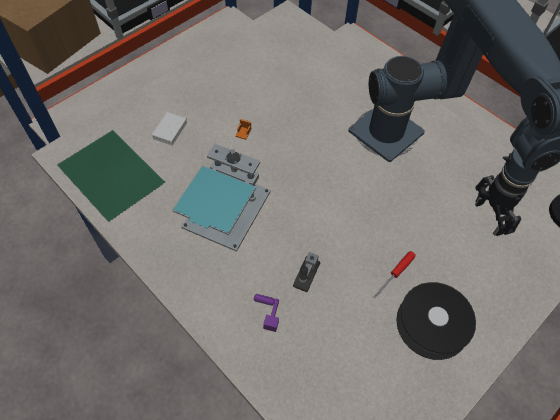

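View pics/crop0.png

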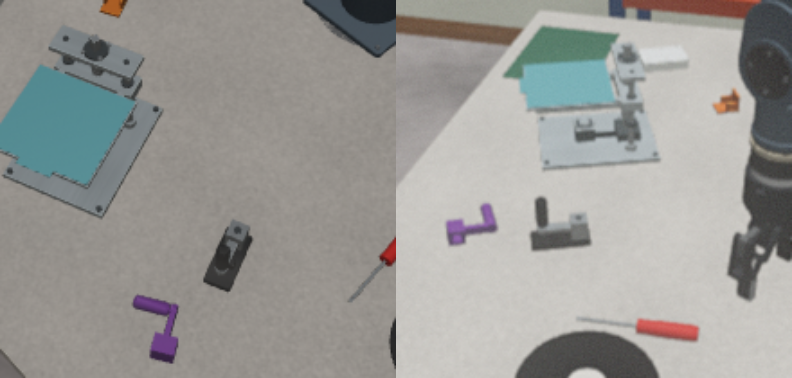

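The real crank is the steel one on the black stand, scene pixel (310,268). The look-alikes are the purple crank at (268,308) and the pieces on the lift base (230,160), which only look crank-like in outline. I choose the steel one.

```bash
cat > h.py <<'E'
from station import manip
import cv2,numpy as np
from scipy.spatial.transform import Rotation as Ro
def cam(p,s=None):
    "R,t world->camera"
    if "T_tool_cam" not in p: return np.array(p["R"]),np.array(p["t"])
    T=np.eye(4);T[:3,:3]=Ro.from_rotvec(s["ee_rot"]).as_matrix();T[:3,3]=s["ee_pos"]
    M=np.linalg.inv(T@np.array(p["T_tool_cam"]));return M[:3,:3],M[:3,3]
def proj(X,K,R,t):
    c=(np.atleast_2d(X)@R.T+t)@K.T;return c[:,:2]/c[:,2:]
def onz(px,z,K,R,t):
    d=R.T@np.linalg.solve(K,[px[0],px[1],1]);o=-R.T@t;return o+d*(z-o[2])/d[2]
def delta(X,s=None):
    "shift in mm in tool axes to bring TCP to world X"
    s=s or manip.state();return (Ro.from_rotvec(s["ee_rot"]).inv().apply(np.array(X)-s["ee_pos"])*1000).round(1)
def toolyaw(s=None):
    s=s or manip.state();m=Ro.from_rotvec(s["ee_rot"]).as_matrix();return np.arctan2(m[1,0],m[0,0])
E
python3 - <<'E'
from h import *
p=manip.snapshot("scene");K=np.array(p["camera_matrix"]);R,t=cam(p)
f=lambda u,v,z:print((u,v,z),onz((u/1.8+180,v/1.8+130),z,K,R,t).round(3))
f(238,228,.048);f(226,245,.096)
f(96,47,.222)
for c in [(57,28),(143,62),(134,80),(49,46)]: f(*c,.19)
s=manip.state();print(Ro.from_rotvec(s["ee_rot"]).as_matrix().round(2),toolyaw())
w=manip.snapshot("wrist");print(np.array(w["T_tool_cam"]).round(3),np.array(w["camera_matrix"]).round(0))
print(delta([.56,.2,.28]))
E
```

```text
(238, 228, 0.048) [0.557 0.182 0.048]
(226, 245, 0.096) [0.61  0.205 0.096]
(96, 47, 0.222) [ 0.565 -0.14   0.222]
(57, 28, 0.19) [ 0.571 -0.232  0.19 ]
(143, 62, 0.19) [ 0.515 -0.086  0.19 ]
(134, 80, 0.19) [ 0.549 -0.069  0.19 ]
(49, 46, 0.19) [ 0.604 -0.213  0.19 ]
[[-0.9   0.43  0.  ]
 [ 0.43  0.9   0.  ]
 [-0.    0.   -1.  ]] 2.698797986560833
[[ 0.001 -0.962 -0.274  0.07 ]
 [ 1.     0.001  0.     0.   ]
 [ 0.    -0.274  0.962 -0.144]
 [ 0.     0.     0.     1.   ]] [[334.   0. 276.]
 [  0. 334. 210.]
 [  0.   0.   1.]]
[-420.3 -104.4  -48.7]
```

carry_out:
  moves:
    - [-53,-13,-8,0]
    - [-53,-13,-8,0]
    - [-53,-13,-8,0]
    - [-53,-13,-8,0]
    - [-53,-13,-8,0]
  grip: 60

```text
t: 1.92
ee_pos: [0.4378, 0.3009, 0.2717]
ee_rot: [0.69, 3.065, 0.001]
force: [0.2, 0.5, 0.1]
finger_gap: 0.7
grasp_force: 0.0
```

carry_out:
  moves:
    - [-53,-13,0,0]
    - [-53,-13,0,0]
    - [-53,-13,0,0]
    - [0,0,0,-0.17]
    - [0,0,0,-0.17]

```text
t: 2.55
ee_pos: [0.5642, 0.1977, 0.2707]
ee_rot: [-0.156, -3.137, 0.0]
force: [-1.0, 0.3, -0.0]
finger_gap: 0.706
grasp_force: 0.0
```

carry_out:
  moves:
    - [0,0,0,-0.17]
    - [0,0,0,-0.17]
    - [0,0,0,-0.17]
    - [0,0,0,0]

```text
t: 3.05
ee_pos: [0.5635, 0.1987, 0.2712]
ee_rot: [0.632, -3.077, 0.0]
force: [0.4, 0.4, -0.4]
finger_gap: 0.705
grasp_force: 0.0
```

Run:
```python
from h import *
s=manip.state();p=manip.snapshot("wrist");cv2.imwrite("pics/w1.png",p["pixels"])
K=np.array(p["camera_matrix"]);R,t=cam(p,s)
print(s["ee_pos"].round(4),toolyaw(s)%6.283,s["t"])
for n in("crank","knob_grip","crank_stand"):
  for d in manip.spot_in(n,p)[:2]:print(n,d["conf"],np.round(d["position"],3),proj(d["position"],K,R,t).round())
```

```text
[0.5635 0.1987 0.2712] 3.5466178794955803 3.05
crank 0.75 [0.58  0.191 0.049] [[263. 191.]]
crank 0.7 [0.751 0.22  0.022] [[234. 310.]]
knob_grip 0.95 [0.746 0.223 0.026] [[237. 310.]]
knob_grip 0.87 [0.581 0.19  0.046] [[262. 191.]]
crank_stand 0.81 [0.596 0.194 0.014] [[261. 197.]]
crank_stand 0.37 [ 0.604 -0.083  0.011] [[ 38. 111.]]
```

View pics/w1.png

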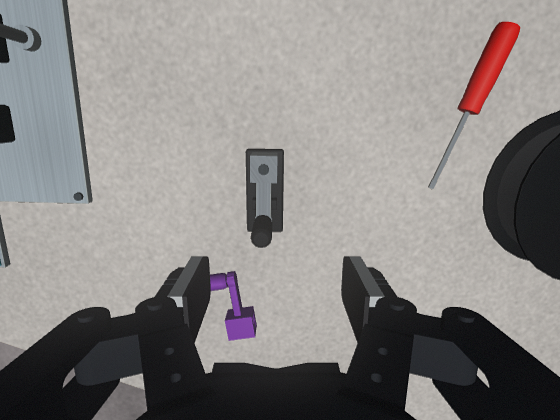

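The picture shows the steel crank: hub top at (263,169), arm down to the knob at (261,230), nearly square to the image. The purple one is well clear at (238,310).

Run:
```python
from h import *
s=manip.state();p=manip.snapshot("wrist");K=np.array(p["camera_matrix"]);R,t=cam(p,s)
g=p["pixels"][...,1].astype(int)[135:245,235:300]
# stand black mask (floor bright): rect
m=cv2.morphologyEx((p["pixels"].max(2)<75).astype(np.uint8),cv2.MORPH_CLOSE,np.ones((25,25)))[135:238,235:298]
m[98:]=0
r=cv2.minAreaRect(np.argwhere(m>0)[:,::-1].astype(np.float32));b=cv2.boxPoints(r)+[235,135];print("box",b.round(1))
for c in b:print(onz(c,.012,K,R,t).round(4))
print(g[28:29,:].tolist());print(g[12:60:1,15].tolist())
for c in[(250,155),(277,155),(277,184),(250,184)]:print(onz(c,.048,K,R,t).round(4))
for c in[(261.5,222),(261,237)]:print(onz(c,.096,K,R,t).round(4))
```

```text
box [[246. 149.]
 [283. 149.]
 [283. 232.]
 [246. 232.]]
[0.5485 0.1549 0.012 ]
[0.531  0.1954 0.012 ]
[0.6271 0.2375 0.012 ]
[0.6459 0.194  0.012 ]
[[182, 180, 177, 175, 172, 170, 167, 170, 176, 182, 144, 54, 57, 64, 59, 133, 133, 134, 134, 135, 136, 134, 138, 138, 137, 139, 131, 133, 130, 130, 133, 136, 136, 137, 136, 132, 135, 137, 138, 135, 130, 137, 100, 64, 65, 66, 65, 51, 58, 175, 172, 174, 174, 177, 178, 183, 184, 181, 178, 176, 175, 175, 176, 176, 175]]
[168, 127, 43, 57, 63, 67, 66, 72, 100, 139, 139, 138, 136, 137, 133, 134, 133, 136, 137, 140, 140, 135, 133, 134, 138, 138, 138, 136, 140, 142, 143, 140, 138, 137, 134, 110, 59, 62, 61, 60, 62, 62, 61, 60, 59, 60, 61, 60]
[0.5483 0.1628 0.048 ]
[0.5367 0.1899 0.048 ]
[0.5662 0.2027 0.048 ]
[0.5782 0.175  0.048 ]
[0.5992 0.1998 0.096 ]
[0.6142 0.2055 0.096 ]
```

carry_out:
  moves:
    - [12.9,-12.2,0,0]
    - [0,0,60,0]
    - [0,0,60,0]
    - [0,0,50,0]
    - [0,0,0,0]

```text
t: 3.92
ee_pos: [0.5512, 0.1813, 0.095]
ee_rot: [0.631, -3.064, -0.0]
force: [-0.5, -0.0, -0.2]
finger_gap: 0.703
grasp_force: 0.0
```

Run:
```python
from h import *
s=manip.state();p=manip.snapshot("wrist");cv2.imwrite("pics/w2.png",p["pixels"])
K=np.array(p["camera_matrix"]);R,t=cam(p,s);print(s["ee_pos"],s["force"])
c=np.array([.5565,.1824,0]);a=np.array([.919,.394,0]);b=np.array([-.394,.919,0])
print(proj([c+a*i*.015+b*j*.015+[0,0,.048] for i,j in((-1,-1),(-1,1),(1,1),(1,-1))],K,R,t).round(1))
print(delta([.5565,.1824,.015]))
```

```text
[0.5512166  0.18131676 0.09498345] [-0.54462045 -0.03663436 -0.24846867]
[[247.  220.5]
 [297.  220.6]
 [296.1 266.7]
 [247.9 266.6]]
[-2.5 -0.5 84.3]
```

View pics/w2.png

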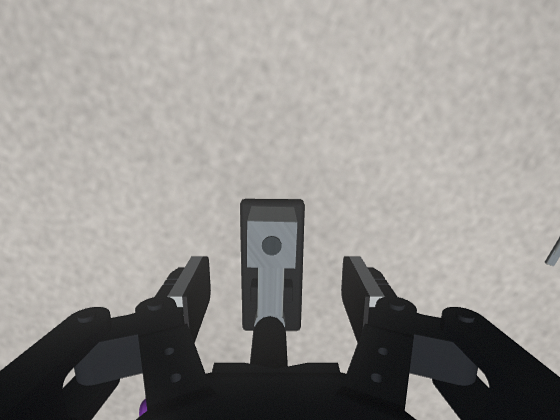

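Hub top shows at u 246–296, v 221–268, matching the prediction within 1 px.

carry_out:
  moves:
    - [0,0,0,0]

```text
t: 4.1
ee_pos: [0.559, 0.1829, 0.1051]
ee_rot: [-0.634, 3.071, 0.0]
force: [0.7, -0.5, 0.7]
finger_gap: 0.7
grasp_force: 0.0
```

carry_out:
  moves:
    - [0,0,30,0]
    - [0,0,28,0]
    - [0,0,18,0]
    - [0,0,10,0]
    - [0,0,0,0]

```text
t: 4.72
ee_pos: [0.5569, 0.1825, 0.0157]
ee_rot: [-0.635, 3.076, 0.0]
force: [-0.1, 0.5, -0.1]
finger_gap: 0.703
grasp_force: 0.0
```

carry_out:
  moves:
    - [0,0,0,0]
    - [0,0,0,0]

```text
t: 4.97
ee_pos: [0.5574, 0.1826, 0.0165]
ee_rot: [-0.635, 3.075, -0.0]
force: [-0.0, 0.0, -0.5]
finger_gap: 0.705
grasp_force: 0.0
```

carry_out:
  moves:
    - [0,0,0,0]
    - [0,0,0,0]
    - [0,0,0,0]
    - [0,0,0,0]
    - [0,0,0,0]
  grip: 20
  force: 60

```text
t: 5.6
ee_pos: [0.5571, 0.1822, 0.016]
ee_rot: [-0.635, 3.076, -0.001]
force: [0.5, -2.0, 5.0]
finger_gap: 0.341
grasp_force: 59.3
```

carry_out:
  moves:
    - [0,0,-5,0]
    - [0,0,-20,0]
    - [0,0,-40,0]
    - [0,0,-40,0]
    - [0,0,-40,0]

```text
t: 6.22
ee_pos: [0.5547, 0.1829, 0.1595]
ee_rot: [0.635, -3.072, -0.003]
force: [0.9, -0.2, -2.5]
finger_gap: 0.344
grasp_force: 61.4
```

carry_out:
  moves:
    - [0,0,-50,0]
    - [0,0,-50,0]
    - [10,-50,-40,0]
    - [10,-55,0,0]
    - [10,-55,0,0]

```text
t: 6.85
ee_pos: [0.5918, 0.025, 0.2982]
ee_rot: [0.637, -3.075, -0.003]
force: [1.0, 0.2, -3.1]
finger_gap: 0.347
grasp_force: 61.6
```

carry_out:
  moves:
    - [9,-55,0,0]
    - [9,-50,0,0]
    - [0,-42,0,0]
    - [0,0,0,0]
    - [0,0,0,0]

```text
t: 7.48
ee_pos: [0.633, -0.1158, 0.2972]
ee_rot: [0.635, -3.074, -0.005]
force: [-0.4, 0.3, -2.3]
finger_gap: 0.34
grasp_force: 61.6
```

carry_out:
  moves:
    - [0,0,0,0]
    - [0,0,0,0]

```text
t: 7.72
ee_pos: [0.6334, -0.1154, 0.2994]
ee_rot: [-0.638, 3.076, 0.0]
force: [-0.0, 0.1, -4.4]
finger_gap: 0.346
grasp_force: 61.6
```

Run:
```python
from h import *
s=manip.state();p=manip.snapshot("wrist");cv2.imwrite("pics/w3.png",p["pixels"])
K=np.array(p["camera_matrix"]);R,t=cam(p,s)
np.savez("w3.npz",K=K,R=R,t=t)
print(s["ee_pos"].round(4),toolyaw(s)%6.283,s["force"])
for n in("square_top","zscrew","crank"):
  for d in manip.spot_in(n,p)[:2]:print(n,d["conf"],np.round(d["position"],3),proj(d["position"],K,R,t).round())
```

```text
[ 0.6334 -0.1154  0.2994] 3.550316041692733 [-0.00678275  0.14005946 -4.36738971]
square_top 0.63 [ 0.551 -0.155  0.225] [[268.  79.]]
zscrew 0.63 [ 0.551 -0.157  0.218] [[265.  78.]]
crank 0.93 [ 0.626 -0.12   0.332] [[270. 288.]]
crank 0.86 [0.72  0.191 0.019] [[445. 310.]]
```

View pics/w3.png

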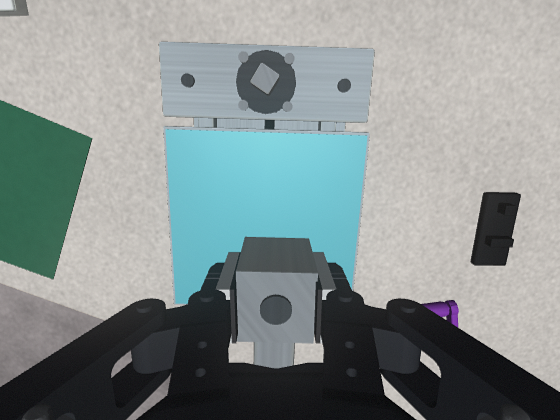

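The screw's square end shows at (264,77), rotated inside the dark flange. The hub is held straight between the fingers, and the empty stand is at (496,229).

Run:
```python
from h import *
z=np.load("w3.npz");K,R,t=z["K"],z["R"],z["t"];I=cv2.imread("pics/w3.png")
x0,y0,n,S=234,47,62,12
h=[onz((x0+a,y0+b),.222,K,R,t) for a,b in((0,0),(n,0),(n,n),(0,n))]
# rectify plane z=.222 : 10 px/mm, 60x60 mm about (.556,-.155)
c=np.array([.556,-.152]);src=np.float32(proj([[c[0]+dx,c[1]+dy,.222] for dx,dy in((-.025,-.025),(.025,-.025),(.025,.025),(-.025,.025))],K,R,t))
H=cv2.getPerspectiveTransform(src,np.float32([(0,0),(500,0),(500,500),(0,500)]))
W=cv2.warpPerspective(I,H,(500,500),flags=cv2.INTER_CUBIC);cv2.imwrite("pics/rect.png",W)
m=(cv2.GaussianBlur(W[...,1],(0,0),5)>100).astype(np.uint8)
for th in(95,110):
  m=(cv2.GaussianBlur(W[...,1],(0,0),4)>th).astype(np.uint8)
  k,l,st,ce=cv2.connectedComponentsWithStats(m)
  for i in range(1,k):
    if 8000<st[i,4]<40000 :
      q=cv2.minAreaRect(np.argwhere(l==i)[:,::-1].astype(np.float32));print(th,q,c+np.array(q[0])/1e4-.025)
```

```text
95 ((203.92898559570312, 194.7880859375), (141.8722686767578, 141.97422790527344), 80.21759033203125) [ 0.5513929  -0.15752119]
110 ((204.07794189453125, 194.64422607421875), (137.25460815429688, 137.2718963623047), 80.04937744140625) [ 0.55140779 -0.15753558]
```

View pics/rect.png

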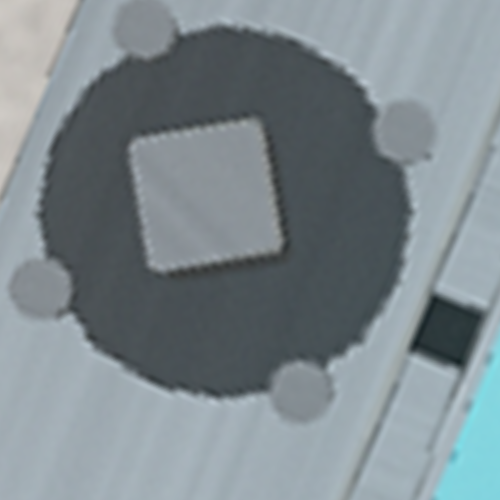

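carry_out:
  moves:
    - [25,-50,0,0]
    - [0,0,0,0.146]
    - [0,0,0,0.146]
    - [0,0,0,0.146]
    - [0,0,0,0.144]

```text
t: 8.55
ee_pos: [0.6305, -0.1724, 0.299]
ee_rot: [0.282, 3.129, 0.0]
force: [0.3, 0.0, -2.7]
finger_gap: 0.339
grasp_force: 61.6
```

carry_out:
  moves:
    - [0,0,0,0]
    - [0,0,0,0]
    - [0,0,0,0]
    - [0,0,0,0]

```text
t: 9.05
ee_pos: [0.6304, -0.1725, 0.2989]
ee_rot: [-0.273, -3.13, -0.0]
force: [0.3, 0.1, -2.9]
finger_gap: 0.346
grasp_force: 61.6
```

```bash
cat > sq.py <<'E'
from h import *
s=manip.state();p=manip.snapshot("wrist");I=p["pixels"]
K=np.array(p["camera_matrix"]);R,t=cam(p,s)
def rect(c,z,f):
    src=np.float32(proj([[c[0]+dx,c[1]+dy,z] for dx,dy in((-.025,-.025),(.025,-.025),(.025,.025),(-.025,.025))],K,R,t))
    W=cv2.warpPerspective(I,cv2.getPerspectiveTransform(src,np.float32([(0,0),(500,0),(500,500),(0,500)])),(500,500),flags=cv2.INTER_CUBIC)
    cv2.imwrite(f,W);return W
c=np.array([.5514,-.1575]);W=rect(c,.222,"pics/rs.png")
k,l,st,ce=cv2.connectedComponentsWithStats((cv2.GaussianBlur(W[...,1],(0,0),4)>100).astype(np.uint8))
for i in range(1,k):
    if 8000<st[i,4]<40000:
        q=cv2.minAreaRect(np.argwhere(l==i)[:,::-1].astype(np.float32));print(q,np.radians(q[2]),c+np.array(q[0])/1e4-.025)
print(s["ee_pos"].round(4),"crank yaw",toolyaw(s)-np.pi,s["force"],s["ee_rot"])
# hub in hand: top at ee z + (48-16)mm
W2=rect(s["ee_pos"][:2],s["ee_pos"][2]+.032,"pics/rh.png")
cv2.imwrite("pics/both%d.png"%int(s["t"]*100),np.hstack([W,W2])[:,:1000:1][::2,::2])
E
python3 sq.py;ls pics
```

```text
((250.00003051757812, 250.49996948242188), (144.01348876953125, 142.8627166748047), 80.53767395019531) 1.405647582328576 [ 0.5514  -0.15745]
[ 0.6304 -0.1725  0.2989] crank yaw -0.17419104533360885 [ 0.25676691  0.07764059 -2.91112417] [-2.73270838e-01 -3.12966158e+00 -1.50097683e-05]
both905.png
crop0.png
rect.png
rh.png
rs.png
scene0.png
side0.png
w1.png
w2.png
w3.png
```

View pics/both905.png

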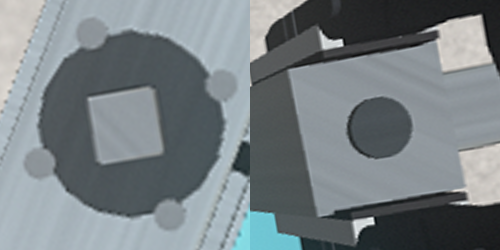

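carry_out:
  moves:
    - [40,0.5,0,0]
    - [40.7,0.5,0,0]
    - [0,0,20,0]
    - [0,0,20,0]
    - [0,0,20,0]

```text
t: 9.72
ee_pos: [0.551, -0.1575, 0.2386]
ee_rot: [0.274, 3.129, -0.0]
force: [-0.3, -0.4, -4.1]
finger_gap: 0.341
grasp_force: 61.8
```

carry_out:
  moves:
    - [0,0,0,0]
    - [0,0,0,0]
    - [0,0,0,0]
    - [0,0,0,0]

```text
t: 10.22
ee_pos: [0.5517, -0.1577, 0.2399]
ee_rot: [0.274, 3.128, -0.001]
force: [0.7, 0.7, -2.9]
finger_gap: 0.336
grasp_force: 61.5
```

Run:
```python
from h import *
s=manip.state();print(delta([.5511,-.1575,.206]),toolyaw(s)-np.pi)
for n in("scene","side"):
    p=manip.snapshot(n);K=np.array(p["camera_matrix"]);R,t=cam(p)
    c=proj([.5514,-.1575,.222],K,R,t)[0].astype(int)
    I=cv2.resize(p["pixels"][c[1]-45:c[1]+45,c[0]-40:c[0]+40],None,fx=5,fy=5,interpolation=cv2.INTER_CUBIC)
    cv2.imwrite(f"pics/pl_{n}.png",I)
cv2.imwrite("pics/pl.png",np.hstack([cv2.imread("pics/pl_scene.png"),cv2.imread("pics/pl_side.png")]))
```

```text
[ 0.7  0.1 33.9] -0.17477179452409786
```

View pics/pl.png

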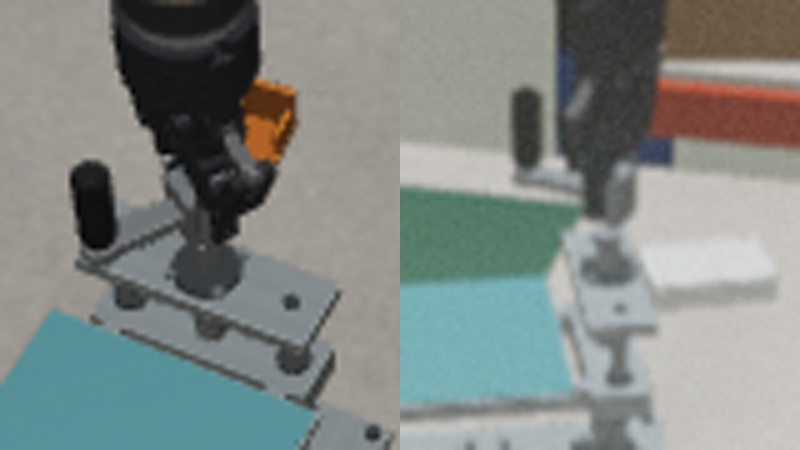

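The hub hangs centred over the square in both views: scene crop at (205,230), side crop at (610,220).

carry_out:
  moves:
    - [0.4,0,8,0]
    - [0,0,4,0]
    - [0,0,4,0]
    - [0,0,3,0]
    - [0,0,0,0]

```text
t: 10.95
ee_pos: [0.5516, -0.1577, 0.2214]
ee_rot: [0.274, 3.126, -0.002]
force: [1.7, 0.6, -2.4]
finger_gap: 0.345
grasp_force: 61.7
```

carry_out:
  moves:
    - [0,0,2,0]
    - [0,0,2,0]
    - [0,0,2,0]
    - [0,0,0,0]

```text
t: 11.45
ee_pos: [0.5515, -0.1577, 0.2136]
ee_rot: [0.274, 3.128, -0.0]
force: [5.2, -1.9, -2.6]
finger_gap: 0.341
grasp_force: 61.7
```

carry_out:
  moves:
    - [-0.5,0,2,0]
    - [0,0,2,0]
    - [0,0,2,0]
    - [0,0,1,0]
    - [0,0,0,0]

```text
t: 12.08
ee_pos: [0.5516, -0.1577, 0.207]
ee_rot: [0.274, 3.129, -0.001]
force: [3.3, -2.2, 0.3]
finger_gap: 0.349
grasp_force: 61.7
```

carry_out:
  moves:
    - [-0.3,0,1,0]
    - [0,0,0.5,0]
    - [0,0,0,0]

```text
t: 12.45
ee_pos: [0.5516, -0.1577, 0.206]
ee_rot: [0.274, 3.129, -0.001]
force: [2.7, -2.0, 3.4]
finger_gap: 0.342
grasp_force: 62.2
```

carry_out:
  moves:
    - [0,0,0,0]
    - [0,0,0,0]
    - [0,0,0,0]
    - [0,0,-20,0]
    - [0,0,-20,0]
  grip: 60

```text
t: 13.08
ee_pos: [0.5508, -0.1572, 0.245]
ee_rot: [-0.274, -3.127, -0.001]
force: [0.0, -0.5, 0.9]
finger_gap: 0.704
grasp_force: 0.0
```

carry_out:
  moves:
    - [-20,0,0,0]
    - [-24,0,0,0]
    - [-19,0,0,0]
    - [0,0,0,0]
    - [0,0,0,0]

```text
t: 13.7
ee_pos: [0.6129, -0.1683, 0.2452]
ee_rot: [-0.274, -3.128, -0.0]
force: [-0.2, 0.0, 0.5]
finger_gap: 0.702
grasp_force: 0.0
```

Run:
```python
from h import *
s=manip.state();print(delta([.6144,-.1684,.245]),toolyaw(s)-np.pi,s["force"])
P=[]
for n in("scene","side"):
    p=manip.snapshot(n);K=np.array(p["camera_matrix"]);R,t=cam(p)
    for q in("bearing_foot","crank","knob_grip"):
        for d in manip.spot_in(q,p)[:2]:print(n,q,d["conf"],np.round(d["position"],3))
    c=proj([.5514,-.1575,.202],K,R,t)[0].astype(int)
    P.append(cv2.resize(p["pixels"][c[1]-35:c[1]+75,c[0]-45:c[0]+35],None,fx=5,fy=5,interpolation=cv2.INTER_CUBIC))
cv2.imwrite("pics/on.png",np.hstack(P))
```

```text
[-1.5  0.2  0.2] -0.17475072103687728 [-0.18047863  0.04348628  0.49486022]
scene bearing_foot 0.61 [ 0.663 -0.111  0.143]
scene crank 0.91 [0.753 0.214 0.025]
scene knob_grip 0.83 [0.752 0.221 0.023]
scene knob_grip 0.6 [ 0.568 -0.159  0.241]
side bearing_foot 0.9 [ 0.647 -0.094  0.143]
side bearing_foot 0.32 [ 0.566 -0.153  0.219]
side crank 0.84 [0.748 0.222 0.02 ]
side crank 0.63 [ 0.562 -0.155  0.229]
side knob_grip 0.75 [ 0.562 -0.155  0.221]
side knob_grip 0.53 [0.751 0.222 0.021]
```

View pics/on.png

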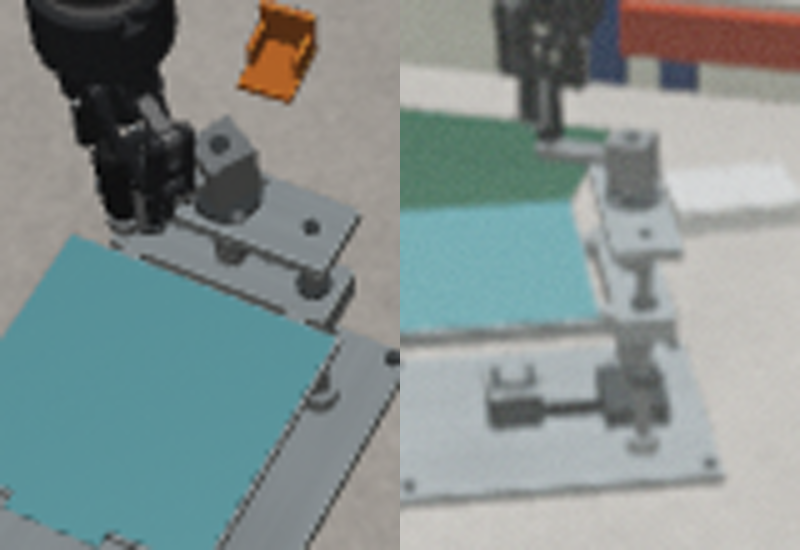

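The crank is on and upright (hub at (228,170) in the scene crop, (633,165) in the side crop). The knob is between the fingers.

carry_out:
  moves:
    - [-0.8,0,0,0]
    - [0,0,0,0]
    - [0,0,0,0]
    - [0,0,0,0]
    - [0,0,0,0]
  grip: 15
  force: 22

```text
t: 14.72
ee_pos: [0.6144, -0.1687, 0.2454]
ee_rot: [0.274, 3.129, -0.0]
force: [-0.1, -0.4, 0.6]
finger_gap: 0.25
grasp_force: 24.4
```

carry_out:
  moves:
    - [0.5,8.4,0,0]
    - [1.6,8.2,0,0]
    - [2.7,7.9,0,0]
    - [3.7,7.5,0,0]

```text
t: 15.22
ee_pos: [0.6115, -0.1355, 0.2457]
ee_rot: [0.274, 3.129, -0.002]
force: [-0.6, -3.9, 2.2]
finger_gap: 0.25
grasp_force: 25.0
```

carry_out:
  moves:
    - [10.2,13.3,0,0]
    - [13.3,10.2,0,0]
    - [15.4,6.4,0,0]
    - [16.6,2.2,0,0]
    - [16.6,-2.2,0,0]

```text
t: 15.85
ee_pos: [0.5479, -0.0926, 0.2481]
ee_rot: [0.271, 3.121, 0.001]
force: [4.4, -1.7, 5.7]
finger_gap: 0.25
grasp_force: 27.0
```

```bash
cat > st.py <<'E'
from h import *
s=manip.state();d=s["ee_pos"][:2]-[.5514,-.1577];f=s["force"];r=np.hypot(*d);u=d/r
print("phi",np.degrees(np.arctan2(d[1],d[0])+.1747)%360,"r",r,"z",s["ee_pos"][2],"Frad",f[:2]@u,"Ftan",-f[0]*u[1]+f[1]*u[0],"Fz",f[2],s["t"])
E
python3 st.py
```

```text
phi 103.1269125985354 r 0.06515819524996748 z 0.24808198543889795 Frad -1.9200250850840692 Ftan -4.3022510409043075 Fz 5.689110938531369 15.85
```

carry_out:
  moves:
    - [15.4,-6.4,0,0]
    - [13.2,-10.2,0,0]
    - [10.2,-13.2,0,0]
    - [6.4,-15.4,0,0]
    - [2.2,-16.6,0,0]

```text
t: 16.48
ee_pos: [0.4858, -0.1416, 0.2483]
ee_rot: [-0.269, -3.128, -0.012]
force: [-8.3, 5.1, 11.0]
finger_gap: 0.247
grasp_force: 26.0
```

```bash
python3 st.py
```

```text
phi 176.24513704118775 r 0.06757962724517984 z 0.24830808123538847 Frad 9.313662437322472 Ftan -3.009090749682078 Fz 10.985233891211227 16.475
```

carry_out:
  moves:
    - [0,0,0,0]
    - [0,0,0,0]

```text
t: 16.73
ee_pos: [0.4854, -0.1436, 0.2482]
ee_rot: [-0.273, -3.127, -0.005]
force: [-11.3, 2.9, 13.1]
finger_gap: 0.252
grasp_force: 26.2
```

```bash
python3 st.py
python3 - <<'E'
from h import *
s=manip.state();print(s["wrist_torque"],Ro.from_rotvec(s["ee_rot"]).as_matrix().round(4)[:,2])
P=[]
for n in("scene","side"):
    p=manip.snapshot(n);K=np.array(p["camera_matrix"]);R,t=cam(p)
    c=proj([.5514,-.1575,.202],K,R,t)[0].astype(int)
    P.append(cv2.resize(p["pixels"][c[1]-60:c[1]+50,c[0]-40:c[0]+40],None,fx=5,fy=5,interpolation=cv2.INTER_CUBIC))
cv2.imwrite("pics/mid.png",np.hstack(P))
E
```

```text
phi 177.958885628559 r 0.06752765251546704 z 0.24824182903067307 Frad 11.699739557396247 Ftan -0.47909192333419215 Fz 13.135453709435033 16.725
[0.54162523 1.9204422  0.03247321] [-0.0027  0.0036 -1.    ]
```

carry_out:
  moves:
    - [0,0,0,0]
    - [0,0,0,0]
    - [0,0,0,0]
    - [0,0,0,0.17]
    - [0,0,0,0.17]
  grip: 60

```text
t: 17.45
ee_pos: [0.4884, -0.146, 0.2448]
ee_rot: [-0.808, -3.035, -0.001]
force: [-1.1, -0.2, -1.0]
finger_gap: 0.703
grasp_force: 0.0
```

carry_out:
  moves:
    - [0,0,0,0.17]
    - [0,0,0,0.17]
    - [0,0,0,0.17]
    - [0,0,0,0.17]
    - [0,0,0,0.17]

```text
t: 18.08
ee_pos: [0.4884, -0.146, 0.2448]
ee_rot: [-1.987, -2.432, -0.001]
force: [0.7, -0.2, 0.3]
finger_gap: 0.704
grasp_force: 0.0
```

carry_out:
  moves:
    - [0,0,0,0.17]
    - [0,0,0,0.17]
    - [0,0,0,0.04]
    - [0,0,0,0]
    - [0,0,0,0]

```text
t: 18.7
ee_pos: [0.4884, -0.1462, 0.2451]
ee_rot: [-2.405, -2.02, -0.0]
force: [-0.0, -0.2, 0.3]
finger_gap: 0.706
grasp_force: 0.0
```

```bash
python3 st.py
python3 - <<'E'
from h import *
print(delta([.4888,-.1444,.245]),toolyaw(),manip.state()["qpos"])
# outlines of the knob in both fixed views -> black knob pixels for a coarse check
E
```

```text
phi 179.6799934376998 r 0.06407787076620482 z 0.24507186731225064 Frad -0.0265289714469926 Ftan 0.24616059988627811 Fz 0.3413168031229898 18.7
[1.9 0.1 0.1] 1.3974361757834455 [-4.22684365e-01  1.27973887e-02  9.06135066e-02  1.64914757e+00
  2.79298921e-04  1.32147195e+00]
```

View pics/mid.png

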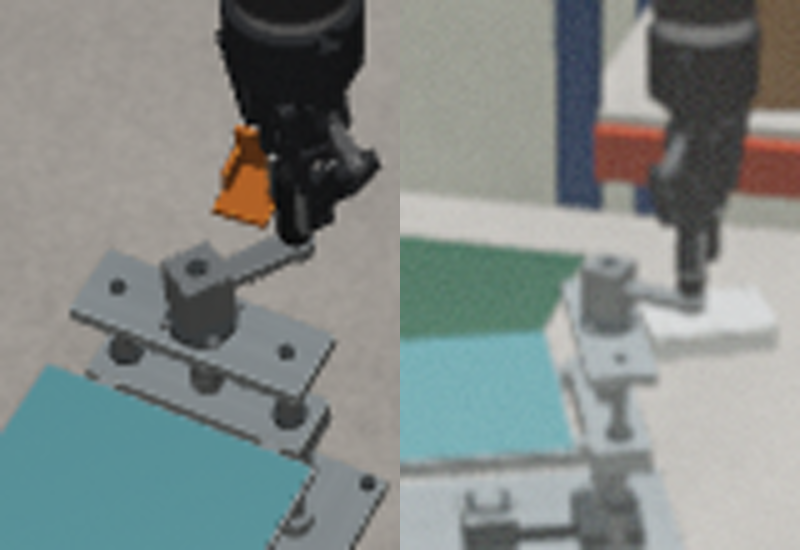

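carry_out:
  moves:
    - [1.5,0,0,0]
    - [0,0,0,0]
    - [0,0,0,0]
    - [0,0,0,0]
    - [0,0,0,0]
  grip: 15
  force: 22

```text
t: 19.32
ee_pos: [0.4879, -0.1446, 0.2466]
ee_rot: [-2.406, -2.02, 0.001]
force: [-5.3, 1.7, 6.0]
finger_gap: 0.257
grasp_force: 21.3
```

carry_out:
  moves:
    - [0,0,0,0]
    - [0,0,0,0]

```text
t: 19.58
ee_pos: [0.4879, -0.1446, 0.2466]
ee_rot: [-2.406, -2.02, 0.001]
force: [-4.4, 1.3, 5.7]
finger_gap: 0.253
grasp_force: 21.3
```

```bash
python3 st.py
```

```text
phi 178.3682002031372 r 0.06485234802793083 z 0.2465534245070809 Frad 4.533920771433451 Ftan -0.395480901833548 Fz 5.710946145930573 19.575
```

carry_out:
  moves:
    - [0,-0.8,-1.5,0]
    - [0,0,0,0]
    - [0,0,0,0]

```text
t: 19.95
ee_pos: [0.4881, -0.1448, 0.2473]
ee_rot: [2.405, 2.019, 0.001]
force: [-2.1, 0.1, 3.5]
finger_gap: 0.256
grasp_force: 22.8
```

```bash
python3 st.py
```

```text
phi 178.4968759089265 r 0.0646173432183824 z 0.24731542015002037 Frad 2.082551666513599 Ftan 0.3060895461992513 Fz 3.4769486737082236 19.95
```

carry_out:
  moves:
    - [-9.5,0.5,0,0]
    - [-8.7,1.7,0,0]
    - [-15.4,6.4,0,0]
    - [-13.3,10.2,0,0]
    - [-10.2,13.3,0,0]

```text
t: 20.58
ee_pos: [0.5048, -0.2108, 0.2489]
ee_rot: [2.408, 2.016, -0.02]
force: [-13.1, -7.5, 11.1]
finger_gap: 0.25
grasp_force: 21.0
```

```bash
python3 st.py
```

```text
phi 238.77558966744198 r 0.07065266278252089 z 0.24892259806613365 Frad 14.28999213370781 Ftan -4.889245275855122 Fz 11.061201724545201 20.575
```

carry_out:
  moves:
    - [-2.1,-1.3,0,0]
    - [-2.1,-1.3,0,0]
    - [0,0,0,0]
    - [0,0,0,0]

```text
t: 21.08
ee_pos: [0.5058, -0.2127, 0.2483]
ee_rot: [2.405, 2.016, -0.005]
force: [-3.6, -3.0, 6.8]
finger_gap: 0.253
grasp_force: 21.3
```

```bash
python3 st.py
```

```text
phi 240.36642568044104 r 0.0714338626443829 z 0.2482999921538569 Frad 4.622191966909908 Ftan -0.8471308252206571 Fz 6.798316283167827 21.075
```

carry_out:
  moves:
    - [0,0,0,0]
    - [0,0,0,0]
    - [3.5,0,0,0]
    - [3.0,-0.2,1.5,0]
    - [0,0,0,-0.17]
  grip: 60

```text
t: 21.7
ee_pos: [0.5072, -0.2031, 0.2449]
ee_rot: [-2.219, -2.222, 0.0]
force: [-0.0, 0.1, -0.0]
finger_gap: 0.703
grasp_force: 0.0
```

carry_out:
  moves:
    - [0,0,0,-0.17]
    - [0,0,0,-0.17]
    - [0,0,0,-0.17]
    - [0,0,0,-0.17]
    - [0,0,0,-0.15]

```text
t: 22.32
ee_pos: [0.5073, -0.2033, 0.2451]
ee_rot: [-1.135, -2.929, -0.0]
force: [-0.1, 0.4, 0.4]
finger_gap: 0.7
grasp_force: 0.0
```

carry_out:
  moves:
    - [0,0,0,0]
    - [0,0,0,0]

```text
t: 22.58
ee_pos: [0.5072, -0.2036, 0.2452]
ee_rot: [-1.146, -2.925, -0.0]
force: [-0.7, -1.2, 0.4]
finger_gap: 0.704
grasp_force: 0.0
```

```bash
python3 st.py
python3 - <<'E'
from h import *
a=np.radians(237.4)-.1747
print(delta([.5514+.0642*np.cos(a),-.1577+.0642*np.sin(a),.247]),toolyaw())
s=manip.state();p=manip.snapshot("wrist");cv2.imwrite("pics/w5.png",p["pixels"]);K=np.array(p["camera_matrix"]);R,t=cam(p,s)
np.savez("w5.npz",K=K,R=R,t=t)
print(proj([[.5514,-.1577,.238]],K,R,t))
E
```

```text
phi 236.07230973621182 r 0.06368698035612894 z 0.24523029361197937 Frad 1.361840467396032 Ftan 0.29425552982974845 Fz 0.44229997725066217 22.575
[-1.5 -0.5 -1.8] 2.394942649068762
[[404.24345309 266.38757363]]
```

```bash
cat > hub.py <<'E'
import sys
from h import *
def hub(I,K,R,t):
    c=np.array([.5514,-.1577]);z=.238
    src=np.float32(proj([[c[0]+dx,c[1]+dy,z] for dx,dy in((-.03,-.03),(.03,-.03),(.03,.03),(-.03,.03))],K,R,t))
    W=cv2.warpPerspective(I,cv2.getPerspectiveTransform(src,np.float32([(0,0),(600,0),(600,600),(0,600)])),(600,600),flags=cv2.INTER_CUBIC)
    G=cv2.GaussianBlur(W,(0,0),6)
    H=cv2.HoughCircles(G[...,1],cv2.HOUGH_GRADIENT,1,100,param1=60,param2=12,minRadius=40,maxRadius=85)
    if H is not None:
        for q in H[0][:3]:print("hole",c+q[:2]/1e4-.03,"rad mm",q[2]/10)
    for tol in(4,6,8,10):
        m=np.zeros((602,602),np.uint8);seeds=[(300+int(100*np.cos(a)),300+int(100*np.sin(a))) for a in np.arange(8)*np.pi/4]
        best=None
        for sd in seeds:
            m[:]=0;cv2.floodFill(G.copy(),m,sd,0,(tol,)*3,(tol,)*3,4|(255<<8)|cv2.FLOODFILL_MASK_ONLY|cv2.FLOODFILL_FIXED_RANGE)
            mm=cv2.morphologyEx(m,cv2.MORPH_OPEN,np.ones((25,25)));
            if mm.sum()//255>15000:
                q=cv2.minAreaRect(np.argwhere(mm)[:,::-1].astype(np.float32))
                if abs(q[1][0]-300)+abs(q[1][1]-300)<60:print("tol",tol,c+np.array(q[0])/1e4-.03,np.round(q[1],0),q[2],"phi mod90",(q[2]+10.01)%90);break
if __name__=="__main__":
    z=np.load("w5.npz");hub(cv2.imread("pics/w5.png"),z["K"],z["R"],z["t"])
E
python3 hub.py
```

```text
hole [ 0.55175 -0.15795] rad mm 5.9900002
hole [ 0.57215 -0.17325] rad mm 6.29
hole [ 0.56125 -0.17795] rad mm 4.31
tol 4 [ 0.55265 -0.15715] [273. 287.] 45.0 phi mod90 55.01
tol 6 [ 0.552075 -0.157725] [292. 290.] 45.0 phi mod90 55.01
tol 8 [ 0.5521 -0.1577] [294. 291.] 45.0 phi mod90 55.01
tol 10 [ 0.5521 -0.1577] [296. 293.] 45.0 phi mod90 55.01
```

carry_out:
  moves:
    - [0.6,0,-2,0]
    - [0,0,0,0]
    - [0,0,0,0]
    - [0,0,0,0]
    - [0,0,0,0]
  grip: 15
  force: 50

```text
t: 23.25
ee_pos: [0.5066, -0.2039, 0.2482]
ee_rot: [1.143, 2.925, -0.002]
force: [-2.8, -1.6, 4.5]
finger_gap: 0.243
grasp_force: 48.8
```

carry_out:
  moves:
    - [0,0,0,0]
    - [0,0,0,0]

```text
t: 23.5
ee_pos: [0.5067, -0.2039, 0.2482]
ee_rot: [1.143, 2.925, -0.002]
force: [-3.7, -2.7, 5.3]
finger_gap: 0.247
grasp_force: 48.9
```

```bash
python3 st.py
python3 - <<'E'
from hub import *
s=manip.state();p=manip.snapshot("wrist");hub(p["pixels"],np.array(p["camera_matrix"]),*cam(p,s));print(toolyaw(s))
E
```

```text
phi 235.94234531325873 r 0.06429787304518524 z 0.24816536879550605 Frad 4.5067419179657735 Ftan -0.7618047725149633 Fz 5.312433256450633 23.5
hole [ 0.55215 -0.15785] rad mm 6.25
hole [ 0.56555 -0.18185] rad mm 8.16
tol 4 [ 0.55222665 -0.15753606] [288. 286.] 45.36262512207031 phi mod90 55.37262512207031
2.3963814126581937
```

carry_out:
  moves:
    - [-9.6,0.5,-1,0]
    - [-8.8,1.7,-0.5,0]
    - [-7.9,2.7,0,0]
    - [-7.5,3.7,0,0]

```text
t: 24.05
ee_pos: [0.5378, -0.2208, 0.2485]
ee_rot: [-1.144, -2.926, 0.002]
force: [-3.2, -2.4, 2.0]
finger_gap: 0.24
grasp_force: 48.7
```

```bash
python3 st.py
```

```text
phi 267.8456921095084 r 0.06452183513958679 z 0.2484792854221795 Frad 3.0228567484867876 Ftan -2.6605991750819347 Fz 1.9713919249697773 24.05
```

carry_out:
  moves:
    - [-13.3,10.2,0,0]
    - [-10.2,13.3,0,0]
    - [-6.4,15.4,0,0]
    - [-2.2,16.6,0,0]
    - [2.2,16.6,0,0]

```text
t: 24.68
ee_pos: [0.6093, -0.1868, 0.2487]
ee_rot: [1.143, 2.926, -0.001]
force: [-2.3, -2.7, 1.3]
finger_gap: 0.246
grasp_force: 48.8
```

```bash
python3 st.py
```

```text
phi 343.314267822504 r 0.064853291560582 z 0.24866033679060062 Frad -0.8648443010441402 Ftan -3.502325931701188 Fz 1.312558166927901 24.675
```

carry_out:
  moves:
    - [6.4,15.4,0,0]
    - [10.2,13.3,0,0]
    - [13.3,10.2,0,0]
    - [15.4,6.4,0,0]
    - [16.6,2.2,0,0]

```text
t: 25.3
ee_pos: [0.5943, -0.1099, 0.2489]
ee_rot: [1.143, 2.926, -0.003]
force: [-1.2, -5.9, 0.8]
finger_gap: 0.243
grasp_force: 49.0
```

```bash
python3 st.py
```

```text
phi 58.131136060510265 r 0.06424436848962628 z 0.2488680100182456 Frad -5.208553833874671 Ftan -3.0513234484935587 Fz 0.8455324308446385 25.3
```

carry_out:
  moves:
    - [16.6,-2.2,0,0]
    - [15.4,-6.4,0,0]
    - [13.3,-10.2,0,0]
    - [10.2,-13.3,0,0]
    - [6.4,-15.4,0,0]

```text
t: 25.92
ee_pos: [0.5187, -0.1027, 0.2487]
ee_rot: [1.14, 2.922, 0.004]
force: [6.2, -4.3, -3.0]
finger_gap: 0.242
grasp_force: 49.0
```

```bash
python3 st.py
```

```text
phi 130.7864573929102 r 0.06398289332359364 z 0.24868009208095113 Frad -6.865063000931426 Ftan -3.136314532945607 Fz -2.961663303145132 25.925
```

carry_out:
  moves:
    - [0.8,-17.0,0.6,0]
    - [-2.2,-16.6,0,0]
    - [-6.4,-15.4,0,0]
    - [-10.2,-13.3,0,0]
    - [-13.3,-10.2,0,0]

```text
t: 26.55
ee_pos: [0.4908, -0.1787, 0.2484]
ee_rot: [-1.144, -2.925, -0.001]
force: [1.2, 3.6, 2.6]
finger_gap: 0.243
grasp_force: 49.9
```

```bash
python3 st.py
```

```text
phi 209.12620259458362 r 0.06412421139483539 z 0.2484110739683179 Frad -2.3447116134705848 Ftan -3.0405998096847053 Fz 2.6192217444483363 26.55
```

carry_out:
  moves:
    - [-15.4,-6.4,0,0]
    - [-16.6,-2.2,0,0]
    - [-16.6,2.2,0,0]
    - [-15.4,6.4,0,0]
    - [-13.3,10.2,0,0]

```text
t: 27.18
ee_pos: [0.5547, -0.223, 0.2478]
ee_rot: [-1.143, -2.923, -0.001]
force: [-3.7, 5.5, 3.8]
finger_gap: 0.249
grasp_force: 50.2
```

```bash
python3 st.py
python3 - <<'E'
from h import *
for n in("scene","side"):
    p=manip.snapshot(n)
    for d in manip.spot_in("bearing_foot",p)[:1]:print(n,d["conf"],np.round(d["position"],4))
E
```

```text
phi 282.86613120331845 r 0.06534295107040253 z 0.2477785837647778 Frad -5.67947051404487 Ftan -3.4688040234758852 Fz 3.8418085106195723 27.175
scene 0.65 [ 0.6605 -0.1137  0.1264]
side 0.67 [ 0.6446 -0.0959  0.125 ]
```

Run:
```python
from h import *
from scipy.optimize import brentq
z=np.load("w3.npz");K,R,t=z["K"],z["R"],z["t"];I=cv2.imread("pics/w3.png").astype(int)
sat=I[...,0]-I[...,2]   # blue minus red
L,Rr=[],[]
for v in range(142,230,2):
    row=sat[v]
    th=35
    m=np.where(row[140:400]>th)[0]+140
    a,b=m.min(),m.max()
    sub=lambda i,j:i+(th-row[i])/(row[j]-row[i])*(j-i)
    L.append((sub(a-1,a),v));Rr.append((sub(b+1,b),v))
print(L[0],L[-1],Rr[0],Rr[-1],sat[160,150:175].tolist(),sat[160,360:375].tolist())
def width(zz):
    A=np.array([onz(q,zz,K,R,t)[:2] for q in L]);B=np.array([onz(q,zz,K,R,t)[:2] for q in Rr])
    d=np.linalg.svd(np.vstack([A-A.mean(0),B-B.mean(0)]))[2][0];n=np.array([-d[1],d[0]])
    ra=((A-A.mean(0))@n).std(),((B-B.mean(0))@n).std()
    return abs((B.mean(0)-A.mean(0))@n),np.degrees(np.arctan2(d[1],d[0])),ra
zb=brentq(lambda q:width(q)[0]-.180,.08,.2);print("bed top at start",zb,width(zb))
for q in(.19,):   # check on cross plate: 150 mm long ends
    pass
```

```text
(np.float64(165.26666666666668), 142) (np.float64(170.33928571428572), 228) (np.float64(366.7241379310345), 142) (np.float64(357.7866666666667), 228) [-8, -7, -7, -8, -7, -7, -8, -7, -6, -8, -6, -6, -5, -6, -8, 9, 16, 73, 93, 93, 91, 92, 92, 93, 92] [93, 92, 92, 93, 94, 20, 17, -7, -7, -7, -7, -6, -7, -8, -6]
bed top at start 0.1395553452227633 (np.float64(0.17999999999999997), np.float64(21.73561736911817), (np.float64(0.00012164382576206384), np.float64(0.00012120178056166693)))
```

Run:
```python
from h import *
from scipy.optimize import brentq
z=np.load("w3.npz");K,R,t=z["K"],z["R"],z["t"];I=cv2.imread("pics/w3.png").astype(int)
for v in (60,90,160,200):print(v,"L",I[v,154:176].tolist() if v==160 else I[v,154:176,2].tolist(),"R",I[v,352:380].tolist() if v==160 else I[v,352:380,2].tolist())
n=np.array([-np.sin(np.radians(21.7)),np.cos(np.radians(21.7))])
w=lambda a,b,v,zz:abs((onz((b,v),zz,K,R,t)-onz((a,v),zz,K,R,t))[:2]@n)
for a,b,v in((163,367,142),(164,367,142),(165.3,366.7,142),):print(a,b,brentq(lambda q:w(a,b,v,q)-.18,.08,.2))
```

```text
60 L [192, 190, 188, 192, 194, 143, 159, 158, 159, 159, 159, 160, 159, 159, 159, 159, 160, 159, 159, 161, 160, 159] R [166, 166, 165, 167, 166, 166, 167, 165, 166, 167, 165, 166, 167, 167, 165, 166, 166, 167, 166, 165, 166, 166, 205, 202, 200, 205, 207, 206]
90 L [193, 190, 189, 192, 196, 197, 198, 149, 161, 161, 160, 159, 159, 160, 160, 159, 162, 161, 160, 160, 161, 161] R [162, 163, 162, 163, 163, 161, 163, 163, 162, 162, 162, 162, 162, 162, 162, 162, 163, 161, 152, 193, 190, 191, 195, 201, 203, 204, 202, 196]
160 L [[188, 192, 195], [185, 190, 192], [184, 189, 192], [185, 189, 192], [184, 187, 190], [182, 187, 190], [185, 189, 191], [188, 192, 194], [188, 192, 193], [184, 189, 190], [186, 190, 194], [182, 180, 173], [183, 176, 167], [200, 189, 127], [207, 194, 114], [209, 196, 116], [207, 195, 116], [208, 196, 116], [209, 197, 117], [209, 196, 116], [208, 196, 116], [209, 197, 116]] R [[213, 201, 120], [213, 200, 120], [211, 198, 119], [212, 200, 120], [212, 200, 119], [211, 198, 119], [210, 198, 119], [211, 199, 119], [212, 198, 119], [211, 198, 119], [210, 197, 118], [211, 199, 118], [211, 198, 117], [183, 176, 163], [183, 176, 166], [193, 197, 200], [193, 197, 200], [192, 196, 199], [186, 190, 193], [184, 188, 190], [187, 192, 194], [193, 198, 201], [199, 203, 205], [194, 198, 200], [188, 193, 195], [186, 190, 193], [189, 192, 196], [187, 191, 194]]
200 L [196, 195, 191, 191, 188, 194, 198, 197, 196, 197, 196, 193, 197, 152, 167, 140, 111, 111, 112, 112, 111, 112] R [114, 113, 116, 114, 113, 113, 112, 111, 123, 164, 169, 201, 201, 200, 201, 203, 203, 202, 201, 201, 199, 200, 200, 200, 197, 196, 196, 196]
163 367 0.14322389923101841
164 367 0.14174706770960305
165.3 366.7 0.13935363550329907
```

```bash
python3 - <<'E'
from h import *
from scipy.optimize import brentq
z=np.load("w3.npz");K,R,t=z["K"],z["R"],z["t"]
n=np.array([-np.sin(np.radians(21.7)),np.cos(np.radians(21.7))])
w=lambda a,b,v,zz:abs((onz((b,v),zz,K,R,t)-onz((a,v),zz,K,R,t))[:2]@n)
print([brentq(lambda q:w(a,b,v,q)-L,.08,.25) for a,b,v,L in((164.5,366.5,160,.18),(166.5,362.5,200,.18),(158.5,373.5,60,.15),(160.5,370.5,90,.15))])
E
python3 st.py
```

```text
[0.1446591745500379, 0.14561093798524338, 0.190265467999098, 0.1901305697349942]
phi 283.75547031632703 r 0.06528545557493656 z 0.24782547093489837 Frad -3.545812752332543 Ftan 0.4554165398059009 Fz 4.055078748355196 27.375
```

carry_out:
  moves:
    - [-9.1,14.4,0.5,0]
    - [-6.4,15.4,0,0]
    - [-2.2,16.6,0,0]
    - [2.2,16.6,0,0]
    - [6.4,15.4,0,0]

```text
t: 28.0
ee_pos: [0.6144, -0.1745, 0.2481]
ee_rot: [1.146, 2.924, -0.011]
force: [-3.5, -2.1, 5.5]
finger_gap: 0.241
grasp_force: 49.8
```

```bash
python3 st.py
```

```text
phi 355.050998904341 r 0.06521084490260502 z 0.24811807574401923 Frad -2.8199150108321747 Ftan -2.9697030168814806 Fz 5.482160336976121 28.0
```

carry_out:
  moves:
    - [10.2,13.3,-0.5,0]
    - [13.3,10.2,0,0]
    - [0,0,0,0.17]
    - [0,0,0,0.17]
    - [0,0,0,0.18]

```text
t: 28.62
ee_pos: [0.6132, -0.1386, 0.2486]
ee_rot: [1.864, 2.528, -0.002]
force: [-1.5, 0.1, 5.1]
finger_gap: 0.243
grasp_force: 49.8
```

```bash
cat >> st.py <<'E'
m=Ro.from_rotvec(s["ee_rot"]).as_matrix();print("Ftool",(f@m).round(1),"radial/tangent in tool",(np.r_[u,0]@m).round(3),(np.array([-u[1],u[0],0])@m).round(3),"q6",s["qpos"][5].round(2),"gap",s["finger_gap"],s["grasp_force"])
E
python3 st.py
```

```text
phi 27.173808533400294 r 0.0646493339605409 z 0.2486421776382307 Frad -1.4227406302709602 Ftan 0.5034782729381555 Fz 5.09671345551973 28.625
Ftool [ 0.5 -1.4 -5.1] radial/tangent in tool [-0.     1.    -0.001] [ 1.     0.    -0.002] q6 0.94 gap 0.24340601808031917 49.780974984169006
```

carry_out:
  moves:
    - [0,0,0,0]
    - [0,0,0,0]
    - [0,0,1,0]
    - [0,0,1,0]
    - [0,0,0,0]
  force: 20

```text
t: 29.25
ee_pos: [0.6134, -0.1388, 0.2484]
ee_rot: [1.855, 2.531, -0.002]
force: [-2.3, -0.5, 10.1]
finger_gap: 0.24
grasp_force: 50.6
```

```bash
python3 st.py
```

```text
phi 26.99143086079041 r 0.06478033612017138 z 0.24835291759145614 Frad -2.3121386252374165 Ftan 0.1998796294540276 Fz 10.082938554339183 29.25
Ftool [  0.2  -2.3 -10.1] radial/tangent in tool [-0.009  1.     0.001] [ 1.     0.009 -0.003] q6 0.94 gap 0.24035992312804133 50.625818967819214
```

carry_out:
  moves:
    - [0,0,0,0]
    - [0,0,0,0]
    - [0,0,0,0]
  grip: 18
  force: 20

```text
t: 29.62
ee_pos: [0.6134, -0.1388, 0.2483]
ee_rot: [1.855, 2.531, -0.002]
force: [-1.1, -0.8, 9.9]
finger_gap: 0.246
grasp_force: 50.6
```

```bash
python3 st.py
```

```text
phi 26.980080478571466 r 0.0647963385572201 z 0.2483456975427693 Frad -1.28933476157624 Ftan -0.4119378758172342 Fz 9.934912355102949 29.625
Ftool [-0.4 -1.3 -9.9] radial/tangent in tool [-0.01   1.     0.001] [ 1.     0.01  -0.003] q6 0.94 gap 0.24550518888688033 50.627535581588745
```

carry_out:
  moves:
    - [0,0,-2,0]
    - [0,0,0,0]
  grip: 26

```text
t: 29.88
ee_pos: [0.6137, -0.1379, 0.2474]
ee_rot: [-1.857, -2.534, -0.0]
force: [1.0, -0.2, 0.4]
finger_gap: 0.305
grasp_force: 0.4
```

carry_out:
  moves:
    - [0,0,0,0]
    - [0,0,0,0]
    - [0,0,0,0]
  grip: 15
  force: 20

```text
t: 30.25
ee_pos: [0.6141, -0.1378, 0.2487]
ee_rot: [1.856, 2.533, 0.002]
force: [3.7, 0.9, 4.2]
finger_gap: 0.25
grasp_force: 19.3
```

```bash
python3 st.py
python3 - <<'E'
from hub import *
s=manip.state();p=manip.snapshot("wrist");hub(p["pixels"],np.array(p["camera_matrix"]),*cam(p,s))
E
```

```text
phi 27.592874794594767 r 0.06580820187559626 z 0.24865250507183903 Frad 3.784517554870506 Ftan -0.25446941772240406 Fz 4.208461889944972 30.25
Ftool [-0.3  3.8 -4.2] radial/tangent in tool [0.001 1.    0.002] [ 1.    -0.001 -0.   ] q6 0.94 gap 0.25010801423654 19.258203506469727
hole [ 0.55195 -0.15785] rad mm 6.12
hole [ 0.56795 -0.18245] rad mm 7.9800005
tol 4 [ 0.55189766 -0.15797333] [289. 288.] 14.486876487731934 phi mod90 24.49687648773193
```

carry_out:
  moves:
    - [0,0,1,0]
    - [0,0,1,0]
    - [0,0,1,0]
    - [0,0,0,0]
    - [0,0,0,0]

```text
t: 30.92
ee_pos: [0.6146, -0.1382, 0.2479]
ee_rot: [1.854, 2.53, 0.003]
force: [4.7, 1.1, 9.5]
finger_gap: 0.257
grasp_force: 24.4
```

```bash
python3 st.py
```

```text
phi 27.130407724056578 r 0.06611262441601694 z 0.24787118064090832 Frad 4.7652343818000915 Ftan -0.3405470355734801 Fz 9.517009279271685 30.925
Ftool [-0.4  4.8 -9.5] radial/tangent in tool [-0.007  1.     0.004] [ 1.     0.007 -0.003] q6 0.94 gap 0.2569422470687823 24.387069046497345
```

carry_out:
  moves:
    - [0,0,1,0]
    - [0,0,1,0]
    - [0,0,0,0]

```text
t: 31.3
ee_pos: [0.6149, -0.1385, 0.2474]
ee_rot: [1.852, 2.528, 0.003]
force: [4.4, 0.6, 13.0]
finger_gap: 0.255
grasp_force: 27.8
```

```bash
python3 st.py
```

```text
phi 26.79969439300095 r 0.06634117785027097 z 0.24738719727233585 Frad 4.396314805980877 Ftan -0.70196745167668 Fz 12.989622329146622 31.3
Ftool [ -0.8   4.5 -13. ] radial/tangent in tool [-0.013  1.     0.006] [ 1.     0.013 -0.005] q6 0.94 gap 0.25478882182367957 27.822648882865906
```

carry_out:
  moves:
    - [0,0,-3,0]
    - [-2,0,-2,0]
    - [0,0,0,0]
  grip: 26

```text
t: 31.68
ee_pos: [0.6137, -0.14, 0.2474]
ee_rot: [-1.856, -2.532, 0.001]
force: [2.4, 1.0, 1.7]
finger_gap: 0.308
grasp_force: 1.2
```

carry_out:
  moves:
    - [0,0,0,0]
    - [0,0,0,0]
    - [0,0,0,0]
  grip: 21.2
  force: 20

```text
t: 32.05
ee_pos: [0.6144, -0.1399, 0.2486]
ee_rot: [1.856, 2.533, 0.001]
force: [4.4, 0.5, 4.6]
finger_gap: 0.247
grasp_force: 18.6
```

```bash
python3 st.py
```

```text
phi 25.813976287897365 r 0.0654854582837742 z 0.24857856417267532 Frad 4.373659824452544 Ftan -0.6893483918429536 Fz 4.562818438611102 32.05
Ftool [-0.8  4.4 -4.6] radial/tangent in tool [-0.03   1.     0.001] [ 1.    0.03 -0.  ] q6 0.93 gap 0.247113686723986 18.592325448989868
```

carry_out:
  moves:
    - [0,0,0,0]
    - [0,0,0,0]
  grip: 22.4
  force: 20

```text
t: 32.3
ee_pos: [0.6143, -0.1398, 0.2484]
ee_rot: [1.856, 2.534, 0.001]
force: [5.6, 1.0, 4.2]
finger_gap: 0.261
grasp_force: 3.5
```

carry_out:
  moves:
    - [0,0,0,0]
    - [0,0,0,0]
  grip: 22.0

```text
t: 32.55
ee_pos: [0.6143, -0.1399, 0.2485]
ee_rot: [1.856, 2.534, 0.001]
force: [4.5, 1.1, 4.7]
finger_gap: 0.259
grasp_force: 6.5
```

carry_out:
  moves:
    - [0,0,0,0]
    - [0,0,0,0]
  grip: 21.7

```text
t: 32.8
ee_pos: [0.6142, -0.1399, 0.2486]
ee_rot: [1.856, 2.534, 0.001]
force: [4.1, 1.3, 4.8]
finger_gap: 0.255
grasp_force: 10.2
```

carry_out:
  moves:
    - [0,0,0,0]
    - [0,0,0,0]
  grip: 21.4

```text
t: 33.05
ee_pos: [0.6142, -0.14, 0.2487]
ee_rot: [1.856, 2.533, 0.001]
force: [4.7, 1.1, 5.0]
finger_gap: 0.256
grasp_force: 14.6
```

carry_out:
  moves:
    - [0,1,-1.5,0]
    - [5.6,-0.25,0,-0.0873]
    - [11.1,-0.97,0,-0.1745]
    - [11.1,-0.97,0,-0.1745]
    - [11.1,-0.97,0,-0.1745]
  grip: 21.8

```text
t: 33.67
ee_pos: [0.5927, -0.1085, 0.2495]
ee_rot: [1.001, 2.978, -0.002]
force: [4.4, -0.9, 2.9]
finger_gap: 0.259
grasp_force: 6.3
```

```bash
cat > both.py <<'E'
import runpy;runpy.run_path("st.py")
from hub import *
s=manip.state();p=manip.snapshot("wrist");hub(p["pixels"],np.array(p["camera_matrix"]),*cam(p,s))
E
python3 both.py
```

```text
phi 59.95946525373714 r 0.06422331613942871 z 0.24948077324960755 Frad 2.1306214293610433 Ftan -3.9586510660958014 Fz 2.9242118688727956 33.675
Ftool [-4.1  1.9 -2.9] radial/tangent in tool [-0.05   0.999 -0.001] [ 0.999  0.05  -0.001] q6 0.36 gap 0.2586864636978489 6.28587082028389
hole [ 0.55175 -0.15775] rad mm 6.2200003
hole [ 0.56445 -0.17615] rad mm 4.29
hole [ 0.58045 -0.17125] rad mm 7.1
tol 4 [ 0.55183467 -0.1577638 ] [288. 294.] 45.18541717529297 phi mod90 55.19541717529297
```

carry_out:
  moves:
    - [-2,0,0,0]
    - [-2,0,0,0]
    - [0,0,0,0]
  grip: 26

```text
t: 34.1
ee_pos: [0.5954, -0.1109, 0.2485]
ee_rot: [-1.01, -2.971, 0.001]
force: [-0.1, 0.5, -0.2]
finger_gap: 0.305
grasp_force: 0.2
```

carry_out:
  moves:
    - [0,0,0,0]
    - [0,0,0,0]
    - [3.9,-0.12,0,-0.061]
    - [3.9,-0.12,0,-0.061]
    - [3.9,-0.12,0,-0.061]
  grip: 21.8

```text
t: 34.72
ee_pos: [0.5871, -0.1052, 0.2506]
ee_rot: [0.73, 3.052, -0.002]
force: [2.1, -0.7, 0.6]
finger_gap: 0.258
grasp_force: 6.5
```

```bash
python3 both.py
```

```text
phi 65.76163574945969 r 0.06346496220167444 z 0.25055470736190194 Frad 0.6335367867918656 Ftan -2.1023971046703647 Fz 0.6118584154823231 34.725
Ftool [-2.2  0.4 -0.6] radial/tangent in tool [-0.128  0.992 -0.   ] [ 0.992  0.128 -0.004] q6 0.18 gap 0.2579062272953923 6.472572237253189
hole [ 0.56205 -0.17765] rad mm 4.63
hole [ 0.55185 -0.15795] rad mm 6.56
hole [ 0.58135 -0.13075] rad mm 4.16
tol 4 [ 0.55190262 -0.1575243 ] [291. 293.] 48.6522216796875 phi mod90 58.6622216796875
tol 6 [ 0.55184871 -0.15763747] [295. 295.] 48.74298858642578 phi mod90 58.75298858642578
tol 8 [ 0.55184984 -0.15764061] [297. 297.] 48.96465301513672 phi mod90 58.97465301513672
```

carry_out:
  moves:
    - [-3,0.4,0,0.035]
    - [-3,0.4,0,0.035]
    - [0,0,0,0]
  grip: 26

```text
t: 35.15
ee_pos: [0.5918, -0.1065, 0.2492]
ee_rot: [-0.841, -3.026, 0.0]
force: [0.5, -0.2, -0.3]
finger_gap: 0.304
grasp_force: 0.0
```

carry_out:
  moves:
    - [0,0,0,0]
    - [0,0,0,0]
    - [3.9,-0.12,0,-0.061]
    - [3.9,-0.12,0,-0.061]
    - [3.9,-0.12,0,-0.061]
  grip: 21.4

```text
t: 35.78
ee_pos: [0.5824, -0.1023, 0.2509]
ee_rot: [0.556, 3.088, -0.002]
force: [2.3, -1.1, 2.5]
finger_gap: 0.254
grasp_force: 12.6
```

```bash
python3 both.py
```

```text
phi 70.78246799766868 r 0.06352234982664101 z 0.2508504525829656 Frad 0.19124218370159268 Ftan -2.5057006031835147 Fz 2.454088992627274 35.775
Ftool [-2.5 -0.2 -2.4] radial/tangent in tool [-0.153  0.988 -0.   ] [ 0.988  0.153 -0.004] q6 0.07 gap 0.2539337873615986 12.590343654155731
hole [ 0.55895 -0.17905] rad mm 4.1
hole [ 0.55175 -0.15645] rad mm 5.68
hole [ 0.53135 -0.13895] rad mm 4.06
tol 4 [ 0.55229634 -0.15711707] [293. 298.] 51.34019088745117 phi mod90 61.35019088745117
tol 6 [ 0.55230853 -0.15722683] [295. 301.] 51.34019470214844 phi mod90 61.350194702148436
tol 8 [ 0.55233537 -0.15731829] [298. 303.] 51.34019470214844 phi mod90 61.350194702148436
tol 10 [ 0.55234429 -0.15738985] [299. 306.] 51.14662170410156 phi mod90 61.15662170410156
```

carry_out:
  moves:
    - [3.3,0.3,0.3,-0.07]
    - [3.3,-0.1,0,-0.052]
    - [3.3,-0.1,0,-0.052]

```text
t: 36.2
ee_pos: [0.5734, -0.0986, 0.2509]
ee_rot: [0.287, 3.124, -0.0]
force: [3.1, -0.4, 2.0]
finger_gap: 0.257
grasp_force: 12.7
```

```bash
python3 both.py
```

```text
phi 79.5678373936859 r 0.06310513974817257 z 0.2508648241537217 Frad 0.7113492318663488 Ftan -3.0867017930634586 Fz 2.0442806752233054 36.2
Ftool [-3.2  0.2 -2. ] radial/tangent in tool [-0.173  0.985  0.001] [ 0.985  0.173 -0.005] q6 -0.1 gap 0.2572405433853265 12.709462344646454
hole [ 0.55175 -0.15665] rad mm 5.96
hole [ 0.55585 -0.18085] rad mm 4.3599997
hole [ 0.53065 -0.14095] rad mm 6.21
tol 4 [ 0.55208156 -0.15686509] [291. 294.] 59.85861587524414 phi mod90 69.86861587524415
tol 6 [ 0.5520392  -0.15725835] [296. 297.] 59.534454345703125 phi mod90 69.54445434570313
tol 8 [ 0.55203203 -0.15733947] [299. 299.] 59.620872497558594 phi mod90 69.6308724975586
```

carry_out:
  moves:
    - [0,0,0,0]
    - [-5.5,1,0.5,0]
    - [-5.5,1,0.5,0]
    - [0,0,0,0]
  grip: 27

```text
t: 36.75
ee_pos: [0.5833, -0.0989, 0.2479]
ee_rot: [-0.289, -3.127, 0.001]
force: [-1.4, -1.9, -0.4]
finger_gap: 0.315
grasp_force: 0.9
```

carry_out:
  moves:
    - [0,0,0,0]
    - [0,0,0,0]
    - [3.3,-0.1,0,-0.052]
    - [3.3,-0.1,0,-0.052]
    - [3.3,-0.1,0,-0.052]
  grip: 21.3

```text
t: 37.38
ee_pos: [0.5745, -0.0977, 0.2496]
ee_rot: [0.042, 3.137, -0.0]
force: [2.4, -1.1, 2.1]
finger_gap: 0.26
grasp_force: 19.1
```

```bash
python3 both.py
```

```text
phi 78.93781138810577 r 0.06433831476409531 z 0.2495734225467938 Frad -0.1608157018367679 Ftan -2.6722257659034354 Fz 2.065861393841969 37.375
Ftool [-2.5 -1.  -2.1] radial/tangent in tool [-0.335  0.942  0.001] [ 0.942  0.335 -0.004] q6 -0.26 gap 0.26001189804355435 19.139134883880615
hole [ 0.55595 -0.18285] rad mm 4.1400003
hole [ 0.53495 -0.13725] rad mm 7.95
tol 4 [ 0.55212431 -0.15655229] [291. 295.] 63.838436126708984 phi mod90 73.84843612670899
tol 6 [ 0.55215469 -0.15694277] [297. 298.] 63.56031799316406 phi mod90 73.57031799316407
tol 8 [ 0.55215491 -0.15694715] [300. 299.] 63.83843231201172 phi mod90 73.84843231201172
```

carry_out:
  moves:
    - [2.54,0.85,0.3,0]
    - [2.58,0.74,0,0]
    - [2.6,0.63,0,0]
    - [2.63,0.52,0,0]
    - [2.65,0.41,0,0]

```text
t: 38.05
ee_pos: [0.5612, -0.0931, 0.2496]
ee_rot: [0.044, 3.138, 0.002]
force: [3.5, 0.3, 5.3]
finger_gap: 0.258
grasp_force: 20.4
```

```bash
python3 both.py
```

```text
phi 91.3468213461419 r 0.06533085319017827 z 0.24958665530968713 Frad 0.7788357620349123 Ftan -3.3783391943149454 Fz 5.2641948414012205 38.05
Ftool [-3.5  0.4 -5.3] radial/tangent in tool [-0.123  0.992  0.002] [ 0.992  0.123 -0.004] q6 -0.26 gap 0.2578368914995702 20.37935346364975
hole [ 0.55175 -0.15655] rad mm 6.2400002
hole [ 0.55365 -0.18195] rad mm 4.05
tol 4 [ 0.55130002 -0.15477797] [262. 308.] 88.3010482788086 phi mod90 8.311048278808599
tol 6 [ 0.55191278 -0.15644739] [295. 295.] 76.34957885742188 phi mod90 86.35957885742188
tol 8 [ 0.55193788 -0.15650062] [299. 297.] 76.5347900390625 phi mod90 86.5447900390625
tol 10 [ 0.55194819 -0.15655756] [301. 299.] 76.50426483154297 phi mod90 86.51426483154297
```

carry_out:
  moves:
    - [3.56,0.3,-0.4,-0.056]
    - [3.56,0.3,0,-0.056]
    - [3.56,0.3,0,-0.056]
    - [3.56,0.3,0,-0.056]
    - [3.56,0.3,0,-0.056]
  grip: 21.6

```text
t: 38.72
ee_pos: [0.5432, -0.0931, 0.2496]
ee_rot: [-0.398, 3.113, 0.001]
force: [3.1, -0.2, 3.7]
finger_gap: 0.259
grasp_force: 19.9
```

```bash
python3 both.py
```

```text
phi 107.2444205645277 r 0.06510112137117935 z 0.2496205771894369 Frad -0.6340876475801164 Ftan -3.0705137925337413 Fz 3.7488564232662283 38.725
Ftool [-3.  -1.  -3.7] radial/tangent in tool [-0.127  0.992  0.001] [ 0.992  0.127 -0.003] q6 -0.55 gap 0.25948747686446255 19.887185990810394
hole [ 0.55145 -0.15655] rad mm 6.2599998
hole [ 0.55005 -0.18605] rad mm 4.05
tol 4 [ 0.55158835 -0.15639371] [291. 291.] 2.6025619506835938 phi mod90 12.612561950683594
tol 6 [ 0.55158864 -0.15643817] [295. 295.] 1.8626208305358887 phi mod90 11.872620830535888
tol 8 [ 0.55162103 -0.15649715] [296. 297.] 2.0166239738464355 phi mod90 12.026623973846435
tol 10 [ 0.55163775 -0.15652587] [298. 299.] 2.009553909301758 phi mod90 12.019553909301758
```

carry_out:
  moves:
    - [3.56,0.3,-0.3,-0.056]
    - [3.56,0.3,0,-0.056]
    - [3.56,0.3,0,-0.056]
    - [3.56,0.3,0,-0.056]
    - [3.56,0.3,0,-0.056]
  grip: 21.9

```text
t: 39.4
ee_pos: [0.526, -0.098, 0.2496]
ee_rot: [-0.827, 3.028, 0.001]
force: [3.3, 0.8, 4.2]
finger_gap: 0.259
grasp_force: 18.8
```

```bash
python3 both.py | grep -v hole
```

```text
phi 123.0546522454172 r 0.06492361538098933 z 0.2495892638917982 Frad -0.5683004951351931 Ftan -3.3851915467316833 Fz 4.18662497698948 39.4
Ftool [-3.3 -1.  -4.2] radial/tangent in tool [-0.131  0.991  0.001] [ 0.991  0.131 -0.003] q6 -0.84 gap 0.25853901708661836 18.790421783924103
tol 4 [ 0.55143618 -0.15648824] [291. 295.] 18.004159927368164 phi mod90 28.014159927368162
tol 6 [ 0.55145988 -0.15651185] [293. 297.] 18.0197696685791 phi mod90 28.0297696685791
tol 8 [ 0.55149664 -0.15652347] [295. 298.] 17.942445755004883 phi mod90 27.95244575500488
tol 10 [ 0.55151548 -0.15653395] [297. 300.] 17.959474563598633 phi mod90 27.96947456359863
```

carry_out:
  moves:
    - [3.12,0.27,-0.3,-0.049]
    - [3.12,0.27,0,-0.049]
    - [3.12,0.27,0,-0.049]
    - [3.12,0.27,0,-0.049]
    - [3.12,0.27,0,-0.049]
  grip: 22.1

```text
t: 40.08
ee_pos: [0.5124, -0.1059, 0.2495]
ee_rot: [-1.19, 2.905, 0.002]
force: [2.2, 1.8, 4.4]
finger_gap: 0.26
grasp_force: 15.4
```

```bash
python3 both.py | grep -v hole
```

```text
phi 136.95116308498834 r 0.06484390240076998 z 0.2495360136966518 Frad 0.10952266725571569 Ftan -2.868722205184179 Fz 4.401086537969073 40.075
Ftool [-2.9 -0.3 -4.4] radial/tangent in tool [-0.132  0.991  0.001] [ 0.991  0.132 -0.002] q6 -1.11 gap 0.26019876006019443 15.44183224439621
tol 4 [ 0.5512598  -0.15651779] [292. 294.] 31.644662857055664 phi mod90 41.65466285705566
tol 6 [ 0.55128423 -0.15653389] [294. 296.] 31.660749435424805 phi mod90 41.6707494354248
```

carry_out:
  moves:
    - [3.56,0.3,-0.5,-0.056]
    - [3.56,0.3,0,-0.056]
    - [3.56,0.3,0,-0.056]
    - [3.56,0.3,0,-0.056]
    - [3.56,0.3,0,-0.056]

```text
t: 40.75
ee_pos: [0.4999, -0.1186, 0.2496]
ee_rot: [-1.584, 2.711, 0.003]
force: [2.8, 2.5, 3.5]
finger_gap: 0.258
grasp_force: 15.2
```

```bash
python3 both.py | grep -v hole
```

```text
phi 152.80793204867763 r 0.06466563704466087 z 0.24961717557094432 Frad -0.7059489404925248 Ftan -3.630816697980955 Fz 3.4796445745325046 40.75
Ftool [-3.5 -1.2 -3.5] radial/tangent in tool [-0.135  0.991  0.001] [ 0.991  0.135 -0.002] q6 -1.42 gap 0.2582783641992253 15.174941271543503
tol 4 [ 0.55100512 -0.15673995] [290. 290.] 47.44704818725586 phi mod90 57.45704818725586
tol 6 [ 0.55113788 -0.15675404] [291. 294.] 46.896514892578125 phi mod90 56.90651489257812
tol 8 [ 0.55116928 -0.15673868] [294. 296.] 46.93058395385742 phi mod90 56.94058395385742
tol 10 [ 0.55119873 -0.15673028] [296. 298.] 46.99787902832031 phi mod90 57.00787902832031
```

Total is about 867°, still turning freely.

carry_out:
  moves:
    - [3.56,0.3,-0.3,-0.056]
    - [3.56,0.3,0,-0.056]
    - [3.56,0.3,0,-0.056]
    - [3.56,0.3,0,-0.056]
    - [3.56,0.3,0,-0.056]

```text
t: 41.42
ee_pos: [0.4912, -0.1341, 0.2497]
ee_rot: [-1.946, 2.464, 0.004]
force: [1.8, 1.4, 3.3]
finger_gap: 0.256
grasp_force: 15.0
```

```bash
python3 both.py | grep -v hole
```

```text
phi 168.61145181622848 r 0.06462157743667062 z 0.2496657272322687 Frad -1.1954661370539943 Ftan -2.0019304628546015 Fz 3.269949604376838 41.425
Ftool [-1.8 -1.5 -3.3] radial/tangent in tool [-0.139  0.99   0.002] [ 0.99   0.139 -0.003] q6 -1.74 gap 0.25646903254315534 15.025290548801422
tol 4 [ 0.55087511 -0.15688396] [289. 293.] 63.04781723022461 phi mod90 73.05781723022461
tol 6 [ 0.55091063 -0.15685195] [292. 295.] 62.90445327758789 phi mod90 72.9144532775879
tol 8 [ 0.55096839 -0.15684265] [294. 298.] 63.13018798828125 phi mod90 73.14018798828126
tol 10 [ 0.55097054 -0.15684191] [296. 299.] 63.12186050415039 phi mod90 73.1318605041504
```

carry_out:
  moves:
    - [3.56,0.3,-0.3,-0.056]
    - [3.56,0.3,0,-0.056]
    - [3.56,0.3,0,-0.056]
    - [3.56,0.3,0,-0.056]
    - [3.56,0.3,0,-0.056]

```text
t: 42.1
ee_pos: [0.4872, -0.1514, 0.2498]
ee_rot: [-2.271, 2.169, 0.006]
force: [1.8, 1.9, 3.3]
finger_gap: 0.262
grasp_force: 14.8
```

```bash
python3 both.py | grep -v hole
```

```text
phi 184.43131303618148 r 0.06455566728421021 z 0.2497673568649951 Frad -1.6056458953930917 Ftan -2.074982572477615 Fz 3.347690862970611 42.1
Ftool [-1.8 -1.9 -3.3] radial/tangent in tool [-0.143  0.99   0.002] [ 0.99   0.143 -0.003] q6 -2.05 gap 0.2622267582695247 14.772841930389404
tol 4 [ 0.55080107 -0.15708593] [291. 293.] 78.5589599609375 phi mod90 88.5689599609375
```

carry_out:
  moves:
    - [4.2,0.35,-0.3,-0.066]
    - [4.2,0.35,0,-0.066]
    - [4.2,0.35,0,-0.066]
    - [4.2,0.35,0,-0.066]
    - [4.2,0.35,0,-0.066]

```text
t: 42.78
ee_pos: [0.4885, -0.1724, 0.2499]
ee_rot: [-2.596, 1.767, 0.007]
force: [-0.8, 2.4, 3.2]
finger_gap: 0.257
grasp_force: 14.3
```

```bash
python3 both.py | grep -v hole
```

```text
phi 203.1334697218729 r 0.06456888506276655 z 0.24987022713590992 Frad 0.21523358649071186 Ftan -2.5061979524850595 Fz 3.1857312346385047 42.775
Ftool [-2.5 -0.1 -3.2] radial/tangent in tool [-0.146  0.989  0.002] [ 0.989  0.146 -0.004] q6 -2.42 gap 0.2568367907627518 14.312030375003815
tol 4 [ 0.55089597 -0.15725408] [289. 292.] 6.033253192901611 phi mod90 16.04325319290161
tol 6 [ 0.55095859 -0.15725676] [290. 295.] 5.514910697937012 phi mod90 15.524910697937012
```

carry_out:
  moves:
    - [4.0,0.34,-0.3,-0.063]
    - [4.0,0.34,0,-0.063]
    - [4.0,0.34,0,-0.063]
    - [4.0,0.34,0,-0.063]
    - [4.0,0.34,0,-0.063]

```text
t: 43.45
ee_pos: [0.497, -0.1911, 0.2495]
ee_rot: [2.842, -1.338, -0.006]
force: [-0.1, 0.2, 0.0]
finger_gap: 0.258
grasp_force: 0.0
```

```bash
python3 both.py | grep -v hole
python3 - <<'E'
from h import *
for n in("scene","side"):
    for d in manip.spot_in("bearing_foot",manip.snapshot(n))[:1]:print(n,d["conf"],np.round(d["position"],4))
E
```

```text
phi 221.57854194295953 r 0.06379582314997066 z 0.24950298583493546 Frad 0.014091127411580532 Ftan -0.23792647225820304 Fz 0.046995596241844684 43.45
Ftool [-0.2 -0.  -0. ] radial/tangent in tool [-0.139  0.99   0.002] [ 0.99   0.139 -0.003] q6 -2.75 gap 0.25843620949778845 0.0
scene 0.62 [ 0.6608 -0.1159  0.1196]
side 0.82 [ 0.6463 -0.0962  0.1183]
```

carry_out:
  moves:
    - [0,0,0,0]
    - [0,0,0,0]
    - [0,0,0,0]
  grip: 50

```text
t: 44.08
ee_pos: [0.4978, -0.1921, 0.251]
ee_rot: [2.842, -1.338, 0.0]
force: [0.1, 0.2, -0.5]
finger_gap: 0.592
grasp_force: 0.0
```

```bash
sed -i 's/<60:print/<90:print/' hub.py; python3 both.py | grep -v hole
python3 - <<'E'
from h import *
for i in(197,200,205):
    a=np.radians(i)-.1747;print(i,delta([.5514+.064*np.cos(a),-.1577+.064*np.sin(a),.248]))
E
```

```text
phi 222.70668252159155 r 0.06374698173411289 z 0.25096175120049036 Frad -0.17162110336761352 Ftan -0.1636595711779666 Fz -0.5044247125693132 44.075
Ftool [-0.1 -0.2  0.5] radial/tangent in tool [-0.12   0.993  0.   ] [0.993 0.12  0.   ] q6 -2.76 gap 0.5917153067979593 0.0
197 [-26.8  -9.4   3. ]
200 [-24.   -7.6   3. ]
205 [-19.   -5.1   3. ]
```

carry_out:
  moves:
    - [-12,-4,1,0]
    - [-12,-3.6,1,0]
    - [0,0,0,0.17]
    - [0,0,0,0.17]
    - [0,0,0,0.17]

```text
t: 44.75
ee_pos: [0.488, -0.1677, 0.249]
ee_rot: [-2.408, 2.017, 0.0]
force: [0.1, -0.8, 0.8]
finger_gap: 0.584
grasp_force: 0.0
```

carry_out:
  moves:
    - [0,0,0,0]
    - [0,0,0,0]
    - [0,0,0,0]
    - [0,0,0,0]
    - [0,0,0,0]
  grip: 21.4
  force: 20

```text
t: 45.38
ee_pos: [0.4869, -0.1688, 0.2501]
ee_rot: [2.414, -2.008, -0.001]
force: [-5.6, -0.8, 5.7]
finger_gap: 0.257
grasp_force: 19.2
```

carry_out:
  moves:
    - [1.5,0,0,0]
    - [1.5,0,0,0]
    - [1,0,0,0]
    - [0,0,0,0]
    - [0,0,0,0]

```text
t: 46.0
ee_pos: [0.4876, -0.1726, 0.2504]
ee_rot: [2.414, -2.008, -0.001]
force: [-5.7, 0.4, 5.9]
finger_gap: 0.254
grasp_force: 19.0
```

```bash
python3 both.py | grep -v hole
```

```text
phi 203.13296222371463 r 0.06552577533299105 z 0.2504011260583724 Frad 5.4205047068113 Ftan -1.6737100058666423 Fz 5.927752444359386 46.0
Ftool [-1.4  5.5 -5.9] radial/tangent in tool [0.046 0.999 0.002] [ 0.999 -0.046  0.001] q6 -2.22 gap 0.25444314037326465 19.041404128074646
tol 4 [ 0.55075446 -0.15691653] [291. 289.] 6.9529571533203125 phi mod90 16.96295715332031
tol 6 [ 0.55099589 -0.15670388] [293. 290.] 6.483073711395264 phi mod90 16.49307371139526
```

carry_out:
  moves:
    - [1,0.8,-0.8,0]
    - [1,0.4,-0.6,0]
    - [1,0,0,0]
    - [1,0,0,0]
    - [0,0,0,0]

```text
t: 46.68
ee_pos: [0.4885, -0.1762, 0.2509]
ee_rot: [-2.413, 2.009, 0.001]
force: [-3.8, 1.3, 6.9]
finger_gap: 0.252
grasp_force: 16.3
```

```bash
python3 both.py | grep -v hole
```

```text
phi 206.3588979246728 r 0.06555775703227423 z 0.2509469901848581 Frad 3.288892511088574 Ftan -2.338351304701977 Fz 6.936323010260177 46.675
Ftool [-2.   3.5 -6.9] radial/tangent in tool [ 0.103  0.995 -0.001] [ 0.995 -0.103 -0.001] q6 -2.23 gap 0.2518358524106788 16.294315606355667
tol 4 [ 0.55092299 -0.15722908] [290. 292.] 9.329540252685547 phi mod90 19.339540252685545
tol 6 [ 0.55118745 -0.15708115] [292. 294.] 8.414680480957031 phi mod90 18.42468048095703
tol 8 [ 0.55119047 -0.15708643] [294. 295.] 8.530765533447266 phi mod90 18.540765533447264
```

carry_out:
  moves:
    - [-3,0.2,-0.5,0]
    - [-3,0.2,0,0]
    - [0,0,0,0]
  grip: 27

```text
t: 47.1
ee_pos: [0.4872, -0.1708, 0.2502]
ee_rot: [2.414, -2.011, -0.001]
force: [0.0, 0.0, 0.3]
finger_gap: 0.312
grasp_force: 0.0
```

carry_out:
  moves:
    - [0,0,0,0]
    - [0,0,0,0]
    - [2.8,-0.06,0,-0.044]
    - [2.8,-0.06,0,-0.044]
    - [2.8,-0.06,0,-0.044]
  grip: 21.2

```text
t: 47.72
ee_pos: [0.4896, -0.178, 0.2515]
ee_rot: [-2.54, 1.844, 0.0]
force: [-0.5, 3.1, 4.1]
finger_gap: 0.255
grasp_force: 19.2
```

```bash
python3 both.py | grep -v hole
```

```text
phi 208.21327649368612 r 0.06510560547191044 z 0.2515162417511329 Frad -0.4957966520393563 Ftan -3.08516873307367 Fz 4.05204350639925 47.725
Ftool [-3.1 -0.5 -4. ] radial/tangent in tool [ 0.003  1.    -0.002] [ 1.    -0.003 -0.002] q6 -2.37 gap 0.2547665366257429 19.186236262321472
tol 4 [ 0.55098838 -0.15732194] [290. 293.] 8.47114372253418 phi mod90 18.481143722534178
tol 6 [ 0.55098526 -0.15734623] [292. 296.] 8.488944053649902 phi mod90 18.4989440536499
```

carry_out:
  moves:
    - [1.5,-0.06,0,-0.022]
    - [1.5,-0.06,0,-0.022]
    - [1.5,-0.06,0,-0.022]
    - [0,0,0,0]

```text
t: 48.28
ee_pos: [0.4909, -0.1806, 0.2516]
ee_rot: [-2.597, 1.758, 0.003]
force: [-2.2, 7.9, 6.7]
finger_gap: 0.251
grasp_force: 19.2
```

```bash
python3 both.py | grep -v hole
```

```text
phi 210.74186416331887 r 0.06468424700619517 z 0.25164630437654223 Frad -0.6978354355599053 Ftan -8.131130433981228 Fz 6.668486247972863 48.275
Ftool [-8.1 -0.9 -6.6] radial/tangent in tool [-0.019  1.    -0.003] [ 1.     0.019 -0.005] q6 -2.44 gap 0.2513993194051962 19.189949333667755
tol 4 [ 0.55075286 -0.15782642] [288. 296.] 11.222458839416504 phi mod90 21.232458839416502
tol 6 [ 0.55113741 -0.15762869] [291. 298.] 10.007979393005371 phi mod90 20.01797939300537
```

carry_out:
  moves:
    - [-2,0,0,0]
    - [0,0,0,0]

```text
t: 48.58
ee_pos: [0.4907, -0.1797, 0.2517]
ee_rot: [-2.598, 1.759, -0.0]
force: [-0.3, 5.6, 5.7]
finger_gap: 0.256
grasp_force: 19.3
```

carry_out:
  moves:
    - [0,0,0,0]
    - [0,0,0,0]
    - [0,0,0,0]
    - [0,0,-15,0]
    - [0,0,-40,0]
  grip: 55

```text
t: 49.2
ee_pos: [0.489, -0.1812, 0.3046]
ee_rot: [2.599, -1.763, -0.008]
force: [0.6, -0.4, 0.7]
finger_gap: 0.644
grasp_force: 0.0
```

carry_out:
  moves:
    - [0,0,-50,0]
    - [0,0,0,0]
    - [0,0,0,0]
    - [0,0,0,0]

```text
t: 49.7
ee_pos: [0.4898, -0.1814, 0.3544]
ee_rot: [2.6, -1.763, -0.004]
force: [-0.5, -0.8, 0.1]
finger_gap: 0.645
grasp_force: 0.0
```

Run:
```python
from hub import *
s=manip.state();p=manip.snapshot("wrist");hub(p["pixels"],np.array(p["camera_matrix"]),*cam(p,s));print(s["ee_pos"],s["force"],s["t"])
for n in("scene","side"):
    q=manip.snapshot(n)
    for o in("crank","bearing_foot"):
        for d in manip.spot_in(o,q)[:2]:print(n,o,round(d["conf"],2),np.round(d["position"],3))
```

```text
[ 0.48977225 -0.18137601  0.35444264] [-0.50759657 -0.76787941  0.05849508] 49.7
scene crank 0.94 [ 0.531 -0.156  0.238]
scene crank 0.85 [0.752 0.218 0.024]
scene bearing_foot 0.84 [ 0.659 -0.116  0.121]
side crank 0.88 [0.746 0.223 0.019]
side crank 0.75 [ 0.514 -0.149  0.234]
side bearing_foot 0.55 [ 0.646 -0.093  0.118]
```

```bash
python3 -c "
from station import manip
print(manip.hand_in())"
```

```text
the job is handed in; nothing more can be done
None
```

I wound the bed down about 2.6 turns until the crank went solid (about 8 N at the knob, against 3 N while turning), let go with the crank still on the screw and handed in at about 50 s; the verdict was not shown, and I did not re-measure how fully the crank sits after letting go.

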